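# Put the kitchen organiser back in order

## Task

Put the kitchen organiser back in order: stand every washed chopping board from the drainer in the organiser's slots, one to a slot, about central and right down on the bottom. Stand all the square canisters, in any order and including the one already on the organiser's shelf, in one straight row on that shelf, pushed back squarely against the rail, the first one flush against the slotted block and each of the others flush against its neighbour, with no gaps. Leave everything else on the worktop where it stands.

Things in the scene. Friction and masses are not known exactly. Their poses are not given: they have to be found in the camera images.
- organiser: fixed wooden organiser, 476 long (y), 100 deep (x), origin under its middle; +x is its back. Shelf: a base board 12 thick, open at the front and the -y end, with a back rail 12 thick rising 25 above it. At the +y end a block 162 (y) by 150 (x), rising 42 above the shelf, with three slots along x for boards; the block's flat -y face is where the row of canisters starts
- row_start (a point): inner corner of the organiser's shelf at shelf height (12 mm above the worktop), where the front face of the back rail meets the -y face of the slotted block. Axes as the organiser's: the row runs from here towards -y (314 mm of shelf), the shelf's free depth lies towards -x (88 mm)
- slot_1 (a point): middle of the floor of the slot nearer the canisters (at shelf height, 12 mm above the worktop). The slot runs along x (axes as the organiser's) through the block, open above and at both ends, 16 wide, 42 deep, rounded top edges; its middle is 42 mm from the block's -y face
- slot_2 (a point): middle of the floor of the next slot, 46 mm further to +y; same size and axes
- slot_3 (a point): middle of the floor of the outermost slot, 46 mm further again to +y; same size and axes
- drainer: fixed dish drainer, 180 (x) by 280 (y), origin under its middle, axes along its sides. Three pairs of wire hoops 74 high, at y = -100, -45 and +10 mm, hold one board each on edge (17 mm between the wires, floor 10 mm above the worktop); a cup of cutlery 170 high stands at its +y end
- can_a: square lidded storage canister, white with a flat wooden lid, 60 by 60 and 90 high in all, straight-sided, about 0.3 kg; origin at the centre of its underside, z up; stands on the worktop in front of the organiser, on the robot's side; may be absent
- can_b: square lidded storage canister, white with a flat wooden lid, 60 by 60 and 105 high in all, straight-sided, about 0.3 kg; origin at the centre of its underside, z up; stands on the worktop in front of the organiser, on the robot's side; may be absent
- can_c: square lidded storage canister, white with a flat wooden lid, 60 by 60 and 90 high in all, straight-sided, about 0.3 kg; origin at the centre of its underside, z up; stands on the worktop in front of the organiser, on the robot's side; may be absent
- can_d: square lidded storage canister, white with a flat wooden lid, 60 by 60 and 105 high in all, straight-sided, about 0.3 kg; origin at the centre of its underside, z up; stands on the worktop in front of the organiser, on the robot's side; may be absent
- can_e: square lidded storage canister, white with a flat wooden lid, 60 by 60 and 105 high in all, straight-sided, about 0.3 kg; origin at the centre of its underside, z up; always there, standing somewhere on the organiser's shelf, apart from the block and a little askew
- board_a: small wooden chopping board, 200 long (its x), 12 thick (its y), 130 high as it stands on its long edge (its z up), 0.23 kg; origin at the middle of its lower edge; stands in the drainer at the start; may be absent
- board_b: small wooden chopping board, 200 long (its x), 12 thick (its y), 130 high as it stands on its long edge (its z up), 0.23 kg; origin at the middle of its lower edge; stands in the drainer at the start; may be absent
- board_c: small wooden chopping board, 200 long (its x), 12 thick (its y), 130 high as it stands on its long edge (its z up), 0.23 kg; origin at the middle of its lower edge; stands in the drainer at the start; may be absent
- pepper_mill: turned dark wooden pepper mill, 54 across, 150 high, origin at the centre of its underside; bystander, to be left alone
- salt_mill: turned wooden salt mill, 50 across, 100 high, origin at the centre of its underside; bystander, to be left alone
- storage_jar: round glass jar with a wooden lid, 84 across, 130 high, origin at the centre of its underside; bystander, to be left alone
- oil_bottle: green glass bottle, 58 across, 210 high, origin at the centre of its underside; bystander, to be left alone
- mug: white mug, 80 across, 90 high, handle to its +y, origin at the centre of its underside; bystander, to be left alone
- salt_bowl: terracotta bowl, 90 across, 45 high, origin at the centre of its underside; bystander, to be left alone
- spatula: spatula lying flat along its x, about 190 long, origin near its middle; bystander, to be left alone
Not all that is in view belongs to the job. Leave any black look-alike of the can_a alone. Leave any green look-alike of the can_e alone.

How it is judged (in metres and radians):
At the end, for the whole second after the job is handed in: Each board stands in a slot, down to within 4 mm of its floor, within 45 mm of its middle. Each canister is upright on the shelf, within 4 mm of the rail and square to 0.07 rad, in one row: the first within 3 mm of the block, each next within 3 mm of the one before. All at rest ((y of can_a in the frame of row_start above -0.033 m or (horizontal distance between can_a and can_b below 0.063 m and y of can_a in the frame of row_start below -0.06 m and y of can_b in the frame of row_start above -0.06 m) or (horizontal distance between can_a and can_c below 0.063 m and y of can_a in the frame of row_start below -0.06 m and y of can_c in the frame of row_start above -0.06 m) or (horizontal distance between can_a and can_d below 0.063 m and y of can_a in the frame of row_start below -0.06 m and y of can_d in the frame of row_start above -0.06 m) or (horizontal distance between can_a and can_e below 0.063 m and y of can_a in the frame of row_start below -0.06 m and y of can_e in the frame of row_start above -0.06 m) or (horizontal distance between can_a and can_b below 0.063 m and y of can_a in the frame of row_start below -0.12 m and y of can_b in the frame of row_start above -0.12 m) or (horizontal distance between can_a and can_c below 0.063 m and y of can_a in the frame of row_start below -0.12 m and y of can_c in the frame of row_start above -0.12 m) or (horizontal distance between can_a and can_d below 0.063 m and y of can_a in the frame of row_start below -0.12 m and y of can_d in the frame of row_start above -0.12 m) or (horizontal distance between can_a and can_e below 0.063 m and y of can_a in the frame of row_start below -0.12 m and y of can_e in the frame of row_start above -0.12 m) or (horizontal distance between can_a and can_b below 0.063 m and y of can_a in the frame of row_start below -0.18 m and y of can_b in the frame of row_start above -0.18 m) or (horizontal distance between can_a and can_c below 0.063 m and y of can_a in the frame of row_start below -0.18 m and y of can_c in the frame of row_start above -0.18 m) or (horizontal distance between can_a and can_d below 0.063 m and y of can_a in the frame of row_start below -0.18 m and y of can_d in the frame of row_start above -0.18 m) or (horizontal distance between can_a and can_e below 0.063 m and y of can_a in the frame of row_start below -0.18 m and y of can_e in the frame of row_start above -0.18 m) or (horizontal distance between can_a and can_b below 0.063 m and y of can_a in the frame of row_start below -0.24 m and y of can_b in the frame of row_start above -0.24 m) or (horizontal distance between can_a and can_c below 0.063 m and y of can_a in the frame of row_start below -0.24 m and y of can_c in the frame of row_start above -0.24 m) or (horizontal distance between can_a and can_d below 0.063 m and y of can_a in the frame of row_start below -0.24 m and y of can_d in the frame of row_start above -0.24 m) or (horizontal distance between can_a and can_e below 0.063 m and y of can_a in the frame of row_start below -0.24 m and y of can_e in the frame of row_start above -0.24 m)) and x of can_a in the frame of row_start between -0.034 and -0.026 m and y of each of can_a, can_b, can_c, can_d, can_e in the frame of row_start below -0.026 m and z of can_a in the frame of row_start between -0.004 and 0.004 m and angle between each of can_a, can_b, can_c, can_d, can_e's own z axis and vertical below 0.06 rad and (angle between the x axis of can_a and the x axis of organiser, either way round below 0.07 rad or angle between the y axis of can_a and the x axis of organiser, either way round below 0.07 rad) and linear speed of each of can_a, can_b, can_c, can_d, can_e, board_a, board_b, board_c below 0.02 m/s and (y of can_b in the frame of row_start above -0.033 m or (horizontal distance between can_b and can_a below 0.063 m and y of can_b in the frame of row_start below -0.06 m and y of can_a in the frame of row_start above -0.06 m) or (horizontal distance between can_b and can_c below 0.063 m and y of can_b in the frame of row_start below -0.06 m and y of can_c in the frame of row_start above -0.06 m) or (horizontal distance between can_b and can_d below 0.063 m and y of can_b in the frame of row_start below -0.06 m and y of can_d in the frame of row_start above -0.06 m) or (horizontal distance between can_b and can_e below 0.063 m and y of can_b in the frame of row_start below -0.06 m and y of can_e in the frame of row_start above -0.06 m) or (horizontal distance between can_b and can_a below 0.063 m and y of can_b in the frame of row_start below -0.12 m and y of can_a in the frame of row_start above -0.12 m) or (horizontal distance between can_b and can_c below 0.063 m and y of can_b in the frame of row_start below -0.12 m and y of can_c in the frame of row_start above -0.12 m) or (horizontal distance between can_b and can_d below 0.063 m and y of can_b in the frame of row_start below -0.12 m and y of can_d in the frame of row_start above -0.12 m) or (horizontal distance between can_b and can_e below 0.063 m and y of can_b in the frame of row_start below -0.12 m and y of can_e in the frame of row_start above -0.12 m) or (horizontal distance between can_b and can_a below 0.063 m and y of can_b in the frame of row_start below -0.18 m and y of can_a in the frame of row_start above -0.18 m) or (horizontal distance between can_b and can_c below 0.063 m and y of can_b in the frame of row_start below -0.18 m and y of can_c in the frame of row_start above -0.18 m) or (horizontal distance between can_b and can_d below 0.063 m and y of can_b in the frame of row_start below -0.18 m and y of can_d in the frame of row_start above -0.18 m) or (horizontal distance between can_b and can_e below 0.063 m and y of can_b in the frame of row_start below -0.18 m and y of can_e in the frame of row_start above -0.18 m) or (horizontal distance between can_b and can_a below 0.063 m and y of can_b in the frame of row_start below -0.24 m and y of can_a in the frame of row_start above -0.24 m) or (horizontal distance between can_b and can_c below 0.063 m and y of can_b in the frame of row_start below -0.24 m and y of can_c in the frame of row_start above -0.24 m) or (horizontal distance between can_b and can_d below 0.063 m and y of can_b in the frame of row_start below -0.24 m and y of can_d in the frame of row_start above -0.24 m) or (horizontal distance between can_b and can_e below 0.063 m and y of can_b in the frame of row_start below -0.24 m and y of can_e in the frame of row_start above -0.24 m)) and x of can_b in the frame of row_start between -0.034 and -0.026 m and z of can_b in the frame of row_start between -0.004 and 0.004 m and (angle between the x axis of can_b and the x axis of organiser, either way round below 0.07 rad or angle between the y axis of can_b and the x axis of organiser, either way round below 0.07 rad) and (y of can_c in the frame of row_start above -0.033 m or (horizontal distance between can_c and can_a below 0.063 m and y of can_c in the frame of row_start below -0.06 m and y of can_a in the frame of row_start above -0.06 m) or (horizontal distance between can_c and can_b below 0.063 m and y of can_c in the frame of row_start below -0.06 m and y of can_b in the frame of row_start above -0.06 m) or (horizontal distance between can_c and can_d below 0.063 m and y of can_c in the frame of row_start below -0.06 m and y of can_d in the frame of row_start above -0.06 m) or (horizontal distance between can_c and can_e below 0.063 m and y of can_c in the frame of row_start below -0.06 m and y of can_e in the frame of row_start above -0.06 m) or (horizontal distance between can_c and can_a below 0.063 m and y of can_c in the frame of row_start below -0.12 m and y of can_a in the frame of row_start above -0.12 m) or (horizontal distance between can_c and can_b below 0.063 m and y of can_c in the frame of row_start below -0.12 m and y of can_b in the frame of row_start above -0.12 m) or (horizontal distance between can_c and can_d below 0.063 m and y of can_c in the frame of row_start below -0.12 m and y of can_d in the frame of row_start above -0.12 m) or (horizontal distance between can_c and can_e below 0.063 m and y of can_c in the frame of row_start below -0.12 m and y of can_e in the frame of row_start above -0.12 m) or (horizontal distance between can_c and can_a below 0.063 m and y of can_c in the frame of row_start below -0.18 m and y of can_a in the frame of row_start above -0.18 m) or (horizontal distance between can_c and can_b below 0.063 m and y of can_c in the frame of row_start below -0.18 m and y of can_b in the frame of row_start above -0.18 m) or (horizontal distance between can_c and can_d below 0.063 m and y of can_c in the frame of row_start below -0.18 m and y of can_d in the frame of row_start above -0.18 m) or (horizontal distance between can_c and can_e below 0.063 m and y of can_c in the frame of row_start below -0.18 m and y of can_e in the frame of row_start above -0.18 m) or (horizontal distance between can_c and can_a below 0.063 m and y of can_c in the frame of row_start below -0.24 m and y of can_a in the frame of row_start above -0.24 m) or (horizontal distance between can_c and can_b below 0.063 m and y of can_c in the frame of row_start below -0.24 m and y of can_b in the frame of row_start above -0.24 m) or (horizontal distance between can_c and can_d below 0.063 m and y of can_c in the frame of row_start below -0.24 m and y of can_d in the frame of row_start above -0.24 m) or (horizontal distance between can_c and can_e below 0.063 m and y of can_c in the frame of row_start below -0.24 m and y of can_e in the frame of row_start above -0.24 m)) and x of can_c in the frame of row_start between -0.034 and -0.026 m and z of can_c in the frame of row_start between -0.004 and 0.004 m and (angle between the x axis of can_c and the x axis of organiser, either way round below 0.07 rad or angle between the y axis of can_c and the x axis of organiser, either way round below 0.07 rad) and (y of can_d in the frame of row_start above -0.033 m or (horizontal distance between can_d and can_a below 0.063 m and y of can_d in the frame of row_start below -0.06 m and y of can_a in the frame of row_start above -0.06 m) or (horizontal distance between can_d and can_b below 0.063 m and y of can_d in the frame of row_start below -0.06 m and y of can_b in the frame of row_start above -0.06 m) or (horizontal distance between can_d and can_c below 0.063 m and y of can_d in the frame of row_start below -0.06 m and y of can_c in the frame of row_start above -0.06 m) or (horizontal distance between can_d and can_e below 0.063 m and y of can_d in the frame of row_start below -0.06 m and y of can_e in the frame of row_start above -0.06 m) or (horizontal distance between can_d and can_a below 0.063 m and y of can_d in the frame of row_start below -0.12 m and y of can_a in the frame of row_start above -0.12 m) or (horizontal distance between can_d and can_b below 0.063 m and y of can_d in the frame of row_start below -0.12 m and y of can_b in the frame of row_start above -0.12 m) or (horizontal distance between can_d and can_c below 0.063 m and y of can_d in the frame of row_start below -0.12 m and y of can_c in the frame of row_start above -0.12 m) or (horizontal distance between can_d and can_e below 0.063 m and y of can_d in the frame of row_start below -0.12 m and y of can_e in the frame of row_start above -0.12 m) or (horizontal distance between can_d and can_a below 0.063 m and y of can_d in the frame of row_start below -0.18 m and y of can_a in the frame of row_start above -0.18 m) or (horizontal distance between can_d and can_b below 0.063 m and y of can_d in the frame of row_start below -0.18 m and y of can_b in the frame of row_start above -0.18 m) or (horizontal distance between can_d and can_c below 0.063 m and y of can_d in the frame of row_start below -0.18 m and y of can_c in the frame of row_start above -0.18 m) or (horizontal distance between can_d and can_e below 0.063 m and y of can_d in the frame of row_start below -0.18 m and y of can_e in the frame of row_start above -0.18 m) or (horizontal distance between can_d and can_a below 0.063 m and y of can_d in the frame of row_start below -0.24 m and y of can_a in the frame of row_start above -0.24 m) or (horizontal distance between can_d and can_b below 0.063 m and y of can_d in the frame of row_start below -0.24 m and y of can_b in the frame of row_start above -0.24 m) or (horizontal distance between can_d and can_c below 0.063 m and y of can_d in the frame of row_start below -0.24 m and y of can_c in the frame of row_start above -0.24 m) or (horizontal distance between can_d and can_e below 0.063 m and y of can_d in the frame of row_start below -0.24 m and y of can_e in the frame of row_start above -0.24 m)) and x of can_d in the frame of row_start between -0.034 and -0.026 m and z of can_d in the frame of row_start between -0.004 and 0.004 m and (angle between the x axis of can_d and the x axis of organiser, either way round below 0.07 rad or angle between the y axis of can_d and the x axis of organiser, either way round below 0.07 rad) and (y of can_e in the frame of row_start above -0.033 m or (horizontal distance between can_e and can_a below 0.063 m and y of can_e in the frame of row_start below -0.06 m and y of can_a in the frame of row_start above -0.06 m) or (horizontal distance between can_e and can_b below 0.063 m and y of can_e in the frame of row_start below -0.06 m and y of can_b in the frame of row_start above -0.06 m) or (horizontal distance between can_e and can_c below 0.063 m and y of can_e in the frame of row_start below -0.06 m and y of can_c in the frame of row_start above -0.06 m) or (horizontal distance between can_e and can_d below 0.063 m and y of can_e in the frame of row_start below -0.06 m and y of can_d in the frame of row_start above -0.06 m) or (horizontal distance between can_e and can_a below 0.063 m and y of can_e in the frame of row_start below -0.12 m and y of can_a in the frame of row_start above -0.12 m) or (horizontal distance between can_e and can_b below 0.063 m and y of can_e in the frame of row_start below -0.12 m and y of can_b in the frame of row_start above -0.12 m) or (horizontal distance between can_e and can_c below 0.063 m and y of can_e in the frame of row_start below -0.12 m and y of can_c in the frame of row_start above -0.12 m) or (horizontal distance between can_e and can_d below 0.063 m and y of can_e in the frame of row_start below -0.12 m and y of can_d in the frame of row_start above -0.12 m) or (horizontal distance between can_e and can_a below 0.063 m and y of can_e in the frame of row_start below -0.18 m and y of can_a in the frame of row_start above -0.18 m) or (horizontal distance between can_e and can_b below 0.063 m and y of can_e in the frame of row_start below -0.18 m and y of can_b in the frame of row_start above -0.18 m) or (horizontal distance between can_e and can_c below 0.063 m and y of can_e in the frame of row_start below -0.18 m and y of can_c in the frame of row_start above -0.18 m) or (horizontal distance between can_e and can_d below 0.063 m and y of can_e in the frame of row_start below -0.18 m and y of can_d in the frame of row_start above -0.18 m) or (horizontal distance between can_e and can_a below 0.063 m and y of can_e in the frame of row_start below -0.24 m and y of can_a in the frame of row_start above -0.24 m) or (horizontal distance between can_e and can_b below 0.063 m and y of can_e in the frame of row_start below -0.24 m and y of can_b in the frame of row_start above -0.24 m) or (horizontal distance between can_e and can_c below 0.063 m and y of can_e in the frame of row_start below -0.24 m and y of can_c in the frame of row_start above -0.24 m) or (horizontal distance between can_e and can_d below 0.063 m and y of can_e in the frame of row_start below -0.24 m and y of can_d in the frame of row_start above -0.24 m)) and x of can_e in the frame of row_start between -0.034 and -0.026 m and z of can_e in the frame of row_start between -0.004 and 0.004 m and (angle between the x axis of can_e and the x axis of organiser, either way round below 0.07 rad or angle between the y axis of can_e and the x axis of organiser, either way round below 0.07 rad) and ((y of board_a in the frame of slot_1 between -0.005 and 0.005 m and x of board_a in the frame of slot_1 between -0.045 and 0.045 m and z of board_a in the frame of slot_1 between -0.004 and 0.004 m) or (y of board_a in the frame of slot_2 between -0.005 and 0.005 m and x of board_a in the frame of slot_2 between -0.045 and 0.045 m and z of board_a in the frame of slot_2 between -0.004 and 0.004 m) or (y of board_a in the frame of slot_3 between -0.005 and 0.005 m and x of board_a in the frame of slot_3 between -0.045 and 0.045 m and z of board_a in the frame of slot_3 between -0.004 and 0.004 m)) and angle between each of board_a, board_b, board_c's own z axis and vertical below 0.15 rad and ((y of board_b in the frame of slot_1 between -0.005 and 0.005 m and x of board_b in the frame of slot_1 between -0.045 and 0.045 m and z of board_b in the frame of slot_1 between -0.004 and 0.004 m) or (y of board_b in the frame of slot_2 between -0.005 and 0.005 m and x of board_b in the frame of slot_2 between -0.045 and 0.045 m and z of board_b in the frame of slot_2 between -0.004 and 0.004 m) or (y of board_b in the frame of slot_3 between -0.005 and 0.005 m and x of board_b in the frame of slot_3 between -0.045 and 0.045 m and z of board_b in the frame of slot_3 between -0.004 and 0.004 m)) and ((y of board_c in the frame of slot_1 between -0.005 and 0.005 m and x of board_c in the frame of slot_1 between -0.045 and 0.045 m and z of board_c in the frame of slot_1 between -0.004 and 0.004 m) or (y of board_c in the frame of slot_2 between -0.005 and 0.005 m and x of board_c in the frame of slot_2 between -0.045 and 0.045 m and z of board_c in the frame of slot_2 between -0.004 and 0.004 m) or (y of board_c in the frame of slot_3 between -0.005 and 0.005 m and x of board_c in the frame of slot_3 between -0.045 and 0.045 m and z of board_c in the frame of slot_3 between -0.004 and 0.004 m))); the robot touches nothing.
It fails at once if a bystander is pushed more than 5 cm from where it stood (distance of any of pepper_mill, salt_mill, storage_jar, oil_bottle, mug, salt_bowl, spatula from where it was at the start of the episode above 0.05 m).
It fails at once if a standing bystander is knocked over (angle between any of pepper_mill, salt_mill, storage_jar, oil_bottle, mug, salt_bowl's own z axis and vertical above 0.6 rad).
Of can_a, can_b, can_c, can_d only 3 to 4 are there at a start; the rules pass over those that are not, and their reading is None.
Of board_a, board_b, board_c only 2 to 3 are there at a start; the rules pass over those that are not, and their reading is None.
At some moment in a run one of can_a, can_b, can_c, can_d, can_e may be knocked a few centimetres aside while the robot is not near it.
It also fails if it takes over 210 s, if anything falls off the work surface, if the arm or the gripper's body presses on something with over 40 N, if the wrist force passes 120 N, or if a joint passes its speed limit or range.

## Robot

A 6-joint arm with a two-finger parallel gripper is mounted at the origin on the work surface. World frame = base frame: x ahead of the robot, y to its left, z up, the work surface at z = 0. Lengths are in m, angles in degrees, forces in N, time in s.
With the tool pointing down it reaches from about 0.25 to 0.725 m from the base axis. Payload 9.7 kg.
Tool frame: the origin (TCP) lies on the centre line of the jaws, within the pads' length; the fingertips stand tip_extent ahead of it and the grasp point (between the pads) lies 3 mm ahead of it (tip_extent is the distance from the TCP to the fingertips, in m); z points along the fingers, y is the line along which they close (so a half turn about z gives the same grasp; the last joint's range is limited). The gripper opens to 85 mm and grips with 20 to 120 N. Pads are 22 mm wide; open, the fingers measure 114 mm over their backs; the gripper's body (76 mm by 85 mm) begins 54 mm behind the grasp point. The pads swing forward as they close: fully open they stand 13 mm farther back than shut.
Start: joints at [74.485, 4.979, 10.078, 95.1, 0, 90], TCP at [0.147, 0.53, 0.253] pointing down, gripper open.
Joint ranges: [-179.16, 179.16], [-48.56, 103.87], [-65.8, 70.77], [-126.05, 130.52], [-82.76, 87.17], [-180, 180]. Speed limits (degrees/s): [127.2, 127.2, 147.25, 180, 180, 180].

## Interface

Orientations are given as [roll, pitch, yaw] about the fixed x, y, z axes, in that order (R = Rz(yaw) Ry(pitch) Rx(roll)).
In Python, from workcell import * gives the robot as it stands.
- The arm moves only by the tool servo_tool, never from a script. Its argument "rows" is a list of rows, each an object with "offset": the shift along the tool's x, y, z as a fraction of full scale, a list of three; "yaw": the turn about the tool's z as a fraction of full scale; "claw": the closure, from 0 (fully open) to 1 (shut). A call has 1 to 12 rows; each row is the pose to reach, as a shift and turn from the pose commanded when the call began, along the tool's axes at that moment, turning the shorter way round; what a row does not reach only later rows make up. Full scale, the value 1, is 0.1 m for a shift and pi rad for a turn. A row lasts 1/8 s, in which the tool goes at most 62.5 mm and 10.7 degrees, less where a joint would pass 70% of its speed; a pose out of reach is approached as far as the arm can. A call with a number of a shift or a turn outside -1 to 1 is refused whole. A call with a gripper value outside its range is refused whole. The fingers move at their own pace and stop on an object; "squeeze" is the grip in N (left out, the last holds). Time passes only in rows, so rows that repeat a pose let the fingers close. It gives the time, the measured TCP pose, the force, the opening and the grip force at its end, in the units of the state.
- get_obs(): the state, without advancing time (a new reading comes with each control period).
- camera(name): name is "scene" or "top" or "wrist"; returns (picture, depth): 480x640x3 uint8, red, green, blue; 480x640 float32, m along the optical axis (not along the pixel's ray), 0 where there is no reading.
- camera_info(name): a dict with "fx", "fy", "cx", "cy" (pixels), "dist" ([k1, k2, p1, p2, k3] as OpenCV has them; the pictures are not rectified), "cam_to_world" (4x4, takes a point from camera to world coordinates); the wrist camera has in their place "hand_eye" (4x4, takes a point from camera to tool coordinates, whose origin is the TCP and whose axes are the flange's). Camera axes: x right, y up, looking along -z (the intrinsics and any distortion apply to the point x, -y, -z); pixel columns grow to the right and rows downward; lengths in m; the calibration is good to about 2 mm. A picture is of the moment at which its call begins: read the wrist's pose just before it. camera_info takes no time and is no camera call.
- job_done(): hands the job in; it is judged then, once.
The state is a dict: "time": time; "q": joint angles; "qd": joint speeds; "joint_efforts": joint torques, N m; "ee_pos": TCP position; "tcp_rot": TCP orientation; "wrist_force": force on the tool from outside, world axes, zero at the start; "torque": the same for the moment, N m; "opening": finger opening in m; "grasp_force": force on a finger pad.
Only numpy, scipy, OpenCV 4.12 (cv2) and the standard library are available. Lean on these libraries where they do the work, as an engineer would, in place of code of your own. Each camera call takes 0.05 s, during which the arm holds its last target. There are 200 camera calls.

## Working session

There is one attempt and no reset: what is moved stays moved. The work goes in short steps, Python scripts to look and compute and a tool call to move; the robot and the scene stay as the last step left them, time stands still between calls to the robot, and variables do not carry over. Pictures are saved under pics/ and viewed, at most 14 in all, crops included, and the job is handed in when it is done.

Besides the shell and the picture viewer there is one more tool, called after "Emit:" as name(argument=value, ...) on one line, values as JSON. servo_tool: Moves the arm, as the interface text tells. Its arguments: {"type":"object","properties":{"rows":{"type":"array"},"squeeze":{"type":"number"}},"required":["rows"]}

```bash
mkdir -p pics; ls
python3 - <<'E'
from workcell import *
import cv2,numpy as np
print(get_obs())
for n in("scene","top"):
    p,d=camera(n); cv2.imwrite(f"pics/{n}0.png",p[:,:,::-1]); np.savez(f"{n}0.npz",p=p,d=d)
    print(camera_info(n))
print(camera_info("wrist"))
E
```

```text
pics
{'time': 0.0, 'q': array([7.44834256e+01, 5.01196132e+00, 1.00333819e+01, 9.51001775e+01,
       1.90294933e-03, 9.00005402e+01]), 'qd': array([-0.08029049,  0.02707715,  0.00058343, -0.1061288 ,  0.06293238,
       -0.00145776]), 'joint_efforts': array([-7.19201125e-04, -5.20380306e+01,  4.64807153e+01,  1.61411060e-02,
       -1.09268578e-04,  1.58979014e-05]), 'ee_pos': array([0.14707002, 0.52975491, 0.25256519]), 'tcp_rot': array([-1.79921243e+02, -1.90220498e-03,  1.64482883e+02]), 'wrist_force': array([0.54702875, 0.19226987, 0.64783298]), 'torque': array([-0.02590778, -0.01829702,  0.00392078]), 'grasp_force': 0.0, 'opening': 0.0855025910339347}
{'fx': 601.6847124778318, 'fy': 601.6847124778318, 'cx': 324.8334275045381, 'cy': 236.45036032667872, 'dist': array([-0.14976107,  0.        ,  0.        ,  0.        ,  0.        ]), 'cam_to_world': array([[-0.72196415, -0.42601254,  0.54523488,  1.27244263],
       [ 0.69183183, -0.4577452 ,  0.55842462,  0.76392641],
       [ 0.01168276,  0.7803734 ,  0.62520466,  0.86842238],
       [ 0.        ,  0.        ,  0.        ,  1. 
[... 298 characters left out ...]
.12567415,  0.02136437,  0.01188888],
       [-0.0055184 ,  0.20976545,  0.97773616,  0.90578472],
       [ 0.        ,  0.        ,  0.        ,  1.        ]])}
{'fx': 333.5076388948219, 'fy': 333.5076388948219, 'cx': 319.97887691124487, 'cy': 243.90148294064718, 'dist': array([-0.05204162,  0.        ,  0.        ,  0.        ,  0.        ]), 'hand_eye': array([[-2.53375252e-04,  9.58917805e-01,  2.83683943e-01,
         7.23728057e-02],
       [ 9.99999710e-01,  3.92091461e-05,  7.60624053e-04,
        -4.91328925e-05],
       [ 7.18252942e-04,  2.83684053e-01, -9.58917537e-01,
        -1.20752548e-01],
       [ 0.00000000e+00,  0.00000000e+00,  0.00000000e+00,
         1.00000000e+00]])}
```

View pics/top0.png

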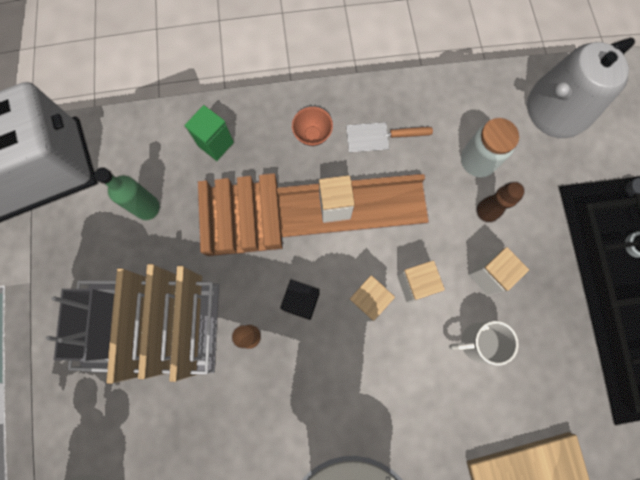

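View pics/scene0.png

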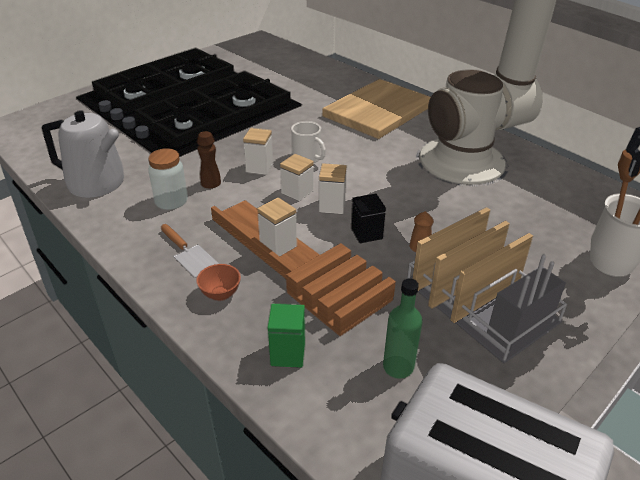

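Top view: the three boards lie at columns 110–200, rows 265–380, and the organiser runs from (200,180) to (428,225). There are three wooden-lidded canisters at (373,297), (424,280) and (507,268), and can_e is on the shelf at (336,198). The black box at (300,299) and the green one at (210,132) are decoys. The salt mill is at (246,335), the pepper mill at (497,200) and the bottle at (135,200).

```bash
cat > h.py <<'E'
import numpy as np,cv2
from workcell import *
def unproj(n,d,T=None):
    ci=camera_info(n); K=np.array([[ci['fx'],0,ci['cx']],[0,ci['fy'],ci['cy']],[0,0,1]])
    u,v=np.meshgrid(np.arange(640.),np.arange(480.))
    r=cv2.undistortPoints(np.stack([u,v],-1).reshape(-1,1,2),K,ci['dist']).reshape(480,640,2)
    c=np.stack([r[...,0]*d,-r[...,1]*d,-d],-1)
    M=ci['cam_to_world'] if T is None else T@ci['hand_eye']
    W=c@M[:3,:3].T+M[:3,3]; W[d<=0]=np.nan
    return W
def wristT(o):
    from scipy.spatial.transform import Rotation as R
    T=np.eye(4);T[:3,:3]=R.from_euler('xyz',o['tcp_rot'],degrees=True).as_matrix();T[:3,3]=o['ee_pos'];return T
def blobs(W,p,zlo,zhi,amin,extra=None):
    z=W[...,2]; m=(z>zlo)&(z<zhi)
    if extra is not None:m&=extra
    m=cv2.morphologyEx(m.astype(np.uint8),cv2.MORPH_OPEN,np.ones((2,2)))
    n,l,s,c=cv2.connectedComponentsWithStats(m)
    out=[]
    for i in range(1,n):
        if s[i,4]<amin: continue
        k=l==i; q=W[k]
        (cx,cy),(a,b),an=cv2.minAreaRect((q[:,:2]*1000).astype(np.float32))
        if a<b:a,b,an=b,a,an+90
        out.append((c[i].round(),np.round([cx,cy,np.median(q[:,2])*1000,a,b,(an+90)%180-90],1),np.median(p[k],0)))
    return out
def show(W,p,*a,**k):
    for c,g,col in blobs(W,p,*a,**k):print(c,g,col)
E
python3 - <<'E'
from h import *
for n in("top","scene"):
    f=np.load(n+"0.npz");W=unproj(n,f['d']);p=f['p'];print(n,"worktop z",np.nanmedian(W[...,2]))
    near=np.hypot(W[...,0],W[...,1])<.85; near&=W[...,0]>0.1
    for lo,hi in((.005,.02),(.03,.043),(.047,.06),(.084,.096),(.099,.111),(.111,.123),(.132,.148)):
        print(lo,hi);show(W,p,lo,hi,60,near)
E
```

```text
top worktop z -0.0004327004197797746
0.005 0.02
[313. 130.] [799.2 -26.9   nan  74.3  62.    3.7] [162.5 100.   77. ]
[411. 133.] [ 776.7 -246.9    nan  100.3   15.7   87.9] [159. 119.  87.]
[225. 152.] [789.4 170.3   5.3  61.7   6.2 -42.9] [ 92.  109.5  91. ]
[357. 211.] [605.6 -94.    nan 316.2  89.1  83.6] [168. 118.  84.]
[260. 219.] [627.  103.7   nan 145.7  30.3  -4.2] [174. 123.  87.]
[588. 268.] [ 413.2 -583.4    nan  396.8   70.2   -4.5] [22. 22. 23.]
[237. 221.] [629.2 154.4   nan 146.7  18.1  -3.9] [171. 120.  85.]
[215. 224.] [629.7 200.7  11.7 144.7  20.5  -2.3] [159. 112.  80.]
[484. 217.] [ 565.1 -365.9   11.8   44.    14.7   40.6] [67. 48. 37.]
[613. 229.] [nan nan nan  0.  0.  0.] [23. 23. 24.]
[624. 272.] [ 401.2 -641.1    nan  122.9   80.2  -15.7] [22. 22. 24.]
[480. 285.] [ 422.6 -327.4   12.3   61.     6.2   38.1] [152. 149. 143.]
[107. 291.] [500.5 414.4   9.2 103.3   9.2  68.9] [98.5 97.  94.5]
[205. 297.] [473.1 232.1   7.   41.9  29.8  -9.7] [92.5 91.5 91. ]
[632. 328.] [ 284.9 -628.2    nan  119.7   27.5  -26.6] [22. 22. 23.]
[498. 344.] [ 300.9 -335.8    na
[... 12644 characters left out ...]
1.9   5. ] [124. 101.  74.]
[495. 266.] [357.2 371.6 112.4 344.7  48.    3.2] [124. 101.  73.]
[530. 293.] [374.6 472.    nan 264.2  60.9  -7.2] [64. 61. 63.]
[405. 334.] [640.5 358.3   nan 139.5  32.1  14.9] [46. 76. 52.]
0.132 0.148
[448. 130.] [104.5   8.5   nan  65.5  15.7 -87.4] [45. 38. 33.]
[206. 138.] [ 504.9 -467.8    nan  280.    28.4   51.5] [62. 40. 28.]
[454. 228.] [326.  252.    nan 383.   60.3   9. ] [119.  97.  71.]
[622. 224.] [146.1 498.5 137.5  85.7  28.1  84.1] [125. 121. 117.]
[473. 242.] [338.8 309.8   nan 376.9  57.8   7. ] [120.  98.  71.]
[497. 256.] [339.4 367.6   nan 377.3  51.    6.1] [121.  99.  72.]
[406. 321.] [622.  343.4 138.6 174.8  48.6  14.7] [52. 89. 60.]
```

```bash
cat >> h.py <<'E'
def rays(n,px,T=None):
    ci=camera_info(n); K=np.array([[ci['fx'],0,ci['cx']],[0,ci['fy'],ci['cy']],[0,0,1]])
    r=cv2.undistortPoints(np.asarray(px,float).reshape(-1,1,2),K,ci['dist']).reshape(-1,2)
    M=ci['cam_to_world'] if T is None else T@ci['hand_eye']
    return M[:3,3],np.c_[r[:,0],-r[:,1],-np.ones(len(r))]@M[:3,:3].T
def cast(n,px,z,T=None):
    o,d=rays(n,px,T); return (o+d*((z-o[2])/d[:,2])[:,None])[:,:2]
def flat(n,p,d,z,tol,amin,ok,T=None,W=None):
    """rects (mm) of wooden flat tops at height z: x,y,long,short,angle of long side"""
    W=unproj(n,d,T) if W is None else W
    q=p.astype(int); wood=(q[...,0]-q[...,2]>25)&(q[...,0]>q[...,1]+8)
    m=((abs(W[...,2]-z)<tol)&wood&ok(W)).astype(np.uint8)
    m=cv2.morphologyEx(m,cv2.MORPH_OPEN,np.ones((3,3)))
    out=[]
    for c in cv2.findContours(m,cv2.RETR_EXTERNAL,cv2.CHAIN_APPROX_NONE)[0]:
        if cv2.contourArea(c)<amin: continue
        (x,y),(a,b),t=cv2.minAreaRect((cast(n,c[:,0],z,T)*1000).astype(np.float32))
        if a<b:a,b,t=b,a,t+90
        out.append((c[:,0].mean(0).round(),np.round([x,y,a,b,(t+90)%180-90],1)))
    return out
E
python3 - <<'E'
from h import *
f=np.load("top0.npz");p,d=f['p'],f['d'];W=unproj('top',d)
ok=lambda W:(W[...,0]>.3)&(W[...,0]<.75)&(abs(W[...,1])<.45)
for z,t in((.037,.005),(.054,.006),(.090,.006),(.105,.006),(.117,.006),(.14,.008)):
    print(z)
    for o in flat('top',p,d,z,t,50,ok,W=W):print(*o)
def px(n,pts):
    pass
m=(p[...,0]<60)&(p[...,2]<60)&(W[...,2]>.08)&(W[...,2]<.12)
print("black z",np.nanmedian(W[...,2][m]))
E
```

```text
0.037
[297. 189.] [669.3  22.2  86.9  12.3  88.5]
[387. 180.] [ 664.  -167.9  155.5   12.9   88.7]
0.054
[204. 217.] [632.5 217.6 148.9  20.4  -1.4]
[223. 214.] [631.1 178.2 149.9  30.6  -1.4]
[246. 211.] [629.9 132.1 149.6  30.5  -1.6]
[269. 209.] [628.6  84.3 149.2  34.   -1.4]
0.09
[242. 336.] [382.5 158.   28.4  26.8 -40.4]
[424. 279.] [ 442.6 -193.5   59.7   59.3   10.7]
0.105
[372. 297.] [421.4 -89.3  60.3  60.  -50.2]
[506. 269.] [ 441.6 -347.9   61.9   60.5  -56.6]
[503. 201.] [ 569.6 -368.3   37.7   17.6   39.5]
0.117
[336. 193.] [ 6.245e+02 -5.060e+01  6.050e+01  5.990e+01  1.000e-01]
0.14
[115. 326.] [428.1 368.  196.4  15.4  -7.7]
[176. 323.] [419.6 259.  196.7  14.8  -7.7]
[146. 321.] [429.5 312.9 197.9  15.   -8.1]
[514. 191.] [ 577.4 -377.5   36.    32.5  -55.8]
black z 0.09026220277276398
```

Emit:
servo_tool(rows=[{"offset": [0, 0, 0], "yaw": -0.043, "claw": 0.6}, {"offset": [0, 0, 0], "yaw": -0.043, "claw": 0.6}, {"offset": [0, 0, 0], "yaw": -0.043, "claw": 0.6}], squeeze=40)

```text
time: 0.48
ee_pos: [0.1471, 0.5299, 0.2531]
tcp_rot: [-180.0, -0.0, 172.1]
wrist_force: [0.6, 0.9, 0.5]
opening: 0.0346
grasp_force: 0.0
```

Emit:
servo_tool(rows=[{"offset": [-0.5, -0.4, 0], "yaw": 0, "claw": 0.6}, {"offset": [-1, -0.8, 0], "yaw": 0, "claw": 0.6}])

```text
time: 0.72
ee_pos: [0.2337, 0.4385, 0.2529]
tcp_rot: [-180.0, 0.0, 172.2]
wrist_force: [0.8, 0.2, 0.3]
opening: 0.0342
grasp_force: 0.0
```

Emit:
servo_tool(rows=[{"offset": [-0.5, -0.4, 0], "yaw": 0, "claw": 0.6}, {"offset": [-1, -0.8, 0], "yaw": 0, "claw": 0.6}])

```text
time: 0.98
ee_pos: [0.3204, 0.3473, 0.2534]
tcp_rot: [180.0, 0.0, 172.1]
wrist_force: [0.3, 1.9, -1.3]
opening: 0.0341
grasp_force: 0.0
```

Emit:
servo_tool(rows=[{"offset": [-0.5, -0.4, 0], "yaw": 0, "claw": 0.6}, {"offset": [-0.9, -0.7, 0], "yaw": 0, "claw": 0.6}, {"offset": [-0.9, -0.7, 0], "yaw": 0, "claw": 0.6}, {"offset": [-0.9, -0.7, 0], "yaw": 0, "claw": 0.6}])

```text
time: 1.48
ee_pos: [0.399, 0.2673, 0.2532]
tcp_rot: [180.0, -0.0, 172.1]
wrist_force: [-0.7, 0.3, 0.3]
opening: 0.0343
grasp_force: 0.0
```

```bash
cat >> h.py <<'E'
def to(x,y,z,yaw=None,o=None):
    """offset (mm along tool x,y,z) and turn fraction to a world pose in mm, tool down"""
    o=o or get_obs(); w=np.radians(o['tcp_rot'][2]); e=o['ee_pos']*1000
    dx,dy=x-e[0],y-e[1]
    r=[dx*np.cos(w)+dy*np.sin(w),dx*np.sin(w)-dy*np.cos(w),e[2]-z]
    t=0 if yaw is None else -(((yaw-o['tcp_rot'][2])+180)%360-180)/180
    return np.round(r,1),round(t,4)
def wrist(z,tol=.008,amin=80,save=None):
    o=get_obs();T=wristT(o);p,d=camera('wrist')
    if save: cv2.imwrite(save,p[:,:,::-1])
    return flat('wrist',p,d,z,tol,amin,lambda W:W[...,2]>0,T)
E
python3 - <<'E'
from h import *
for r in wrist(.14,save='pics/w1.png'):print(*r)
print(to(419.6,259,118,172.2))
E
```

```text
[390. 220.] [389.8 319.  121.6  13.2  -8.1]
[315. 259.] [417.6 260.3 197.5  11.3  -7.8]
[462. 231.] [407.7 371.1 158.3  15.1  -8. ]
(array([-21.9,  -5.8, 135.3]), np.float64(-0.0))
```

View pics/w1.png

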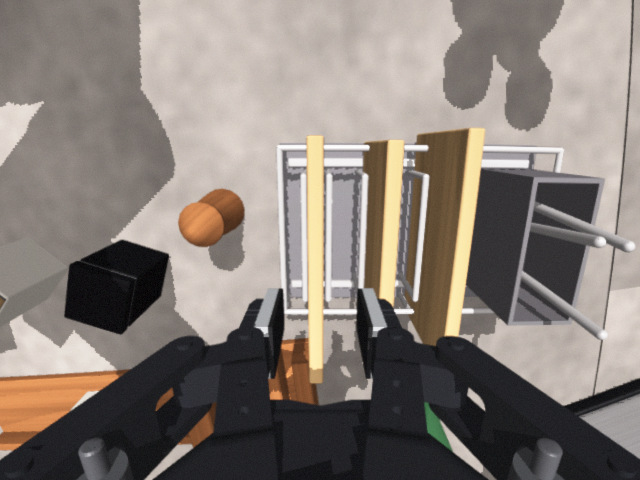

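The board being gripped first is at column 315, between the jaws at columns 270 and 370. The other two boards are at columns 390 and 462.

Emit:
servo_tool(rows=[{"offset": [-0.207, -0.052, 0.1], "yaw": 0, "claw": 0.6}, {"offset": [-0.207, -0.052, 0.5], "yaw": 0, "claw": 0.6}, {"offset": [-0.207, -0.052, 0.95], "yaw": 0, "claw": 0.6}])

```text
time: 1.9
ee_pos: [0.4195, 0.2598, 0.1569]
tcp_rot: [180.0, 0.1, 172.3]
wrist_force: [-0.8, 0.1, -0.7]
opening: 0.0341
grasp_force: 0.0
```

Emit:
servo_tool(rows=[{"offset": [0, 0, 0.2], "yaw": 0, "claw": 0.6}, {"offset": [0, 0, 0.4], "yaw": 0, "claw": 0.6}, {"offset": [0, 0, 0.4], "yaw": 0, "claw": 1}, {"offset": [0, 0, 0.4], "yaw": 0, "claw": 1}, {"offset": [0, 0, 0.4], "yaw": 0, "claw": 1}, {"offset": [0, 0, 0.4], "yaw": 0, "claw": 1}, {"offset": [0, 0, 0.4], "yaw": 0, "claw": 1}])

```text
time: 2.78
ee_pos: [0.419, 0.2594, 0.1185]
tcp_rot: [180.0, 0.0, 172.2]
wrist_force: [-0.7, -1.2, -2.5]
opening: 0.0115
grasp_force: 42.9
```

Emit:
servo_tool(rows=[{"offset": [0, 0, -0.1], "yaw": 0, "claw": 1}, {"offset": [0, 0, -0.3], "yaw": 0, "claw": 1}, {"offset": [0, 0, -0.5], "yaw": 0, "claw": 1}, {"offset": [0, 0, -0.7], "yaw": 0, "claw": 1}, {"offset": [0, 0, -0.9], "yaw": 0, "claw": 1}])

```text
time: 3.4
ee_pos: [0.419, 0.2593, 0.2098]
tcp_rot: [180.0, 0.0, 172.2]
wrist_force: [0.2, 0.1, -2.7]
opening: 0.0118
grasp_force: 42.9
```

Emit:
servo_tool(rows=[{"offset": [0, 0, -0.3], "yaw": 0, "claw": 1}, {"offset": [0, 0, -0.5], "yaw": 0, "claw": 1}, {"offset": [0, 0, -0.6], "yaw": 0, "claw": 1}, {"offset": [0, 0, -0.6], "yaw": 0, "claw": 1}, {"offset": [0, 0, -0.6], "yaw": 0, "claw": 1}])

```text
time: 4.03
ee_pos: [0.4187, 0.2592, 0.2675]
tcp_rot: [-180.0, -0.1, 172.2]
wrist_force: [-0.2, -0.4, -1.4]
opening: 0.0114
grasp_force: 43.0
```

Emit:
servo_tool(rows=[{"offset": [0, 0, 0], "yaw": -0.017, "claw": 1}, {"offset": [-0.1, -0.1, 0], "yaw": -0.035, "claw": 1}, {"offset": [-0.3, -0.3, 0], "yaw": -0.035, "claw": 1}, {"offset": [-0.55, -0.5, 0], "yaw": -0.035, "claw": 1}, {"offset": [-0.8, -0.7, 0], "yaw": -0.035, "claw": 1}, {"offset": [-1, -0.85, 0], "yaw": -0.035, "claw": 1}, {"offset": [-1, -0.85, 0], "yaw": -0.035, "claw": 1}, {"offset": [-1, -0.85, 0], "yaw": -0.035, "claw": 1}])

```text
time: 5.03
ee_pos: [0.5061, 0.1617, 0.2677]
tcp_rot: [-180.0, -0.1, 178.5]
wrist_force: [0.9, 0.4, -2.6]
opening: 0.0115
grasp_force: 42.9
```

Run:
```python
from h import *
for z in (.054,.037):
  for r in wrist(z,tol=.007,save='pics/w2.png'):print(*r)
o=get_obs();print(o['ee_pos'],to(629.3,109.1,250,178.45))
```

```text
[376. 296.] [598.8 218.8  87.4  20.6  -1.6]
[346. 278.] [573.4 186.6  38.5  14.6  -1.8]
[291. 278.] [571.3 129.   39.9  18.4  -2.5]
[253. 299.] [600.1  86.1  99.5  34.7  -1.9]
[451. 224.] [514.4 296.7  21.6   6.3  -5.7]
[490.  39.] [341.2 321.1  22.1   6.4 -13.2]
[180. 347.] [666.6 -14.9  39.7  14.3  89.6]
[ 40. 344.] [ 661.1 -199.1   95.    16.2   88.4]
[255. 259.] [552.5  87.9  33.8   3.5  88.6]
[465. 125.] [418.4 310.1 117.    6.6  -8.1]
[0.50596625 0.16208569 0.26812703] (array([-124.6,  -49.9,   18.1]), np.float64(0.0006))
```

View pics/w2.png

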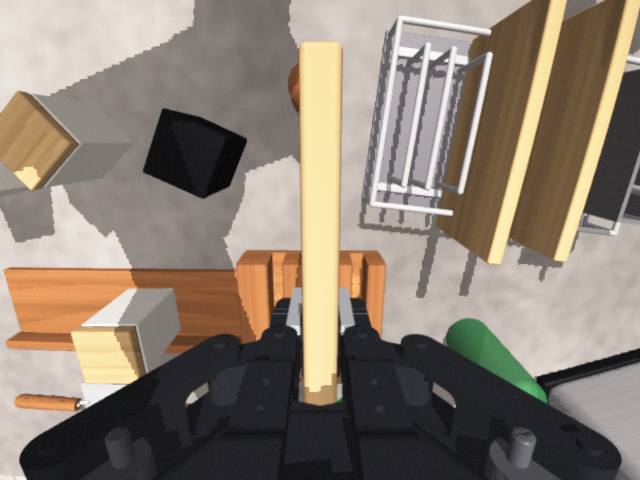

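The wrist view shows the held board in front of the block at column 320. The block's outer bars are at (253,299) and (376,296), within about 1 mm of the top camera's figures.

Emit:
servo_tool(rows=[{"offset": [-0.2, -0.1, 0], "yaw": 0, "claw": 1}, {"offset": [-0.4, -0.2, 0], "yaw": 0, "claw": 1}, {"offset": [-0.6, -0.3, 0], "yaw": 0, "claw": 1}, {"offset": [-0.8, -0.4, 0], "yaw": 0, "claw": 1}, {"offset": [-1, -0.5, 0], "yaw": 0, "claw": 1}])

```text
time: 5.75
ee_pos: [0.6054, 0.1095, 0.2684]
tcp_rot: [180.0, 0.0, 178.6]
wrist_force: [-0.4, -0.1, -2.5]
opening: 0.0116
grasp_force: 42.9
```

Emit:
servo_tool(rows=[{"offset": [-0.2, 0, 0], "yaw": 0, "claw": 1}, {"offset": [-0.25, 0, 0.2], "yaw": 0, "claw": 1}, {"offset": [-0.25, 0, 0.4], "yaw": 0, "claw": 1}, {"offset": [-0.25, 0, 0.6], "yaw": 0, "claw": 1}, {"offset": [-0.25, 0, 0.8], "yaw": 0, "claw": 1}, {"offset": [-0.25, 0, 0.95], "yaw": 0, "claw": 1}, {"offset": [-0.25, 0, 0.95], "yaw": 0, "claw": 1}, {"offset": [-0.25, 0, 0.95], "yaw": 0, "claw": 1}])

```text
time: 6.75
ee_pos: [0.6304, 0.1086, 0.1742]
tcp_rot: [180.0, 0.1, 178.5]
wrist_force: [0.5, -0.1, -2.4]
opening: 0.0117
grasp_force: 42.8
```

Run:
```python
from h import *
print(get_obs()['ee_pos'],to(629.3,109.1,120.5,178.45))
```

```text
[0.6303502  0.10861737 0.17421999] (array([ 1.1,  0.5, 53.7]), np.float64(0.0005))
```

Emit:
servo_tool(rows=[{"offset": [0, 0.004, 0.1], "yaw": 0, "claw": 1}, {"offset": [0, 0.004, 0.2], "yaw": 0, "claw": 1}, {"offset": [0, 0.004, 0.3], "yaw": 0, "claw": 1}, {"offset": [0, 0.004, 0.3], "yaw": 0, "claw": 1}])

```text
time: 7.25
ee_pos: [0.6296, 0.1086, 0.1419]
tcp_rot: [-180.0, -0.1, 178.5]
wrist_force: [-0.4, -0.1, -1.5]
opening: 0.0116
grasp_force: 42.9
```

Emit:
servo_tool(rows=[{"offset": [0, 0, 0.1], "yaw": 0, "claw": 1}, {"offset": [0, 0, 0.17], "yaw": 0, "claw": 1}, {"offset": [0, 0, 0.23], "yaw": 0, "claw": 1}, {"offset": [0, 0, 0.23], "yaw": 0, "claw": 1}])

```text
time: 7.75
ee_pos: [0.6301, 0.1087, 0.1201]
tcp_rot: [-180.0, -0.0, 178.5]
wrist_force: [-0.5, -0.5, -2.0]
opening: 0.0112
grasp_force: 43.0
```

Emit:
servo_tool(rows=[{"offset": [0, 0, 0], "yaw": 0, "claw": 0.7}, {"offset": [0, 0, 0], "yaw": 0, "claw": 0.7}, {"offset": [0, 0, 0], "yaw": 0, "claw": 0.7}, {"offset": [0, 0, -0.2], "yaw": 0, "claw": 0.7}, {"offset": [0, 0, -0.6], "yaw": 0, "claw": 0.7}, {"offset": [0, 0, -1], "yaw": 0, "claw": 0.7}])

```text
time: 8.5
ee_pos: [0.63, 0.1087, 0.2214]
tcp_rot: [-180.0, -0.0, 178.5]
wrist_force: [-0.1, 0.0, -0.3]
opening: 0.0255
grasp_force: 0.0
```

Emit:
servo_tool(rows=[{"offset": [0.5, 0.5, 0], "yaw": 0, "claw": 0.6}, {"offset": [1, 1, 0], "yaw": 0, "claw": 0.6}])

```text
time: 8.75
ee_pos: [0.5436, 0.2001, 0.2207]
tcp_rot: [180.0, 0.1, 178.4]
wrist_force: [-0.0, 0.4, 0.9]
opening: 0.034
grasp_force: 0.0
```

Emit:
servo_tool(rows=[{"offset": [0.5, 0.5, 0], "yaw": 0.018, "claw": 0.6}, {"offset": [1, 1, 0], "yaw": 0.035, "claw": 0.6}, {"offset": [1, 1, 0], "yaw": 0.035, "claw": 0.6}, {"offset": [1, 1, 0], "yaw": 0.035, "claw": 0.6}])

```text
time: 9.25
ee_pos: [0.4464, 0.3025, 0.2206]
tcp_rot: [180.0, 0.0, 172.4]
wrist_force: [0.4, 0.1, 0.5]
opening: 0.0345
grasp_force: 0.0
```

Run:
```python
from h import *
for r in wrist(.14):print(*r)
o=get_obs();print(o['ee_pos'],to(428.5,313.6,118,172.2))
p,d=camera('top');ok=lambda W:(W[...,0]>.3)&(W[...,0]<.75)&(abs(W[...,1])<.45)
for r in flat('top',p,d,.142,.008,50,ok):print(*r)
```

```text
[ 88. 395.] [528.8 112.2  19.2   5.4 -60.3]
[336. 211.] [428.5 314.4 197.7  12.2  -8. ]
[425. 189.] [420.8 370.  184.1  14.   -7.8]
[0.44705152 0.30182057 0.22042001] (array([ 20. ,   9.2, 102.4]), np.float64(0.0005))
[113. 352.] [382.4 374.1 103.6  14.4  -6.9]
[144. 346.] [385.5 318.3 108.6  14.2  -7.3]
[120. 274.] [514.2 354.2  22.5  12.9  -2. ]
[149. 279.] [500.5 302.1  53.9  13.7  -8.5]
[514. 191.] [ 577.7 -377.6   33.8   31.2   82.9]
[251. 198.] [630.1 107.8 199.6  12.7  -1.2]
```

Emit:
servo_tool(rows=[{"offset": [0.2, 0.098, 0], "yaw": 0, "claw": 0.6}, {"offset": [0.2, 0.098, 0.3], "yaw": 0, "claw": 0.6}, {"offset": [0.2, 0.098, 0.7], "yaw": 0, "claw": 0.6}, {"offset": [0.2, 0.098, 1], "yaw": 0, "claw": 0.6}, {"offset": [0.2, 0.098, 1], "yaw": 0, "claw": 0.6}, {"offset": [0.2, 0.098, 1], "yaw": 0, "claw": 1}, {"offset": [0.2, 0.098, 1], "yaw": 0, "claw": 1}, {"offset": [0.2, 0.098, 1], "yaw": 0, "claw": 1}, {"offset": [0.2, 0.098, 1], "yaw": 0, "claw": 1}, {"offset": [0.2, 0.098, 1], "yaw": 0, "claw": 1}])

```text
time: 10.6
ee_pos: [0.4292, 0.3146, 0.1219]
tcp_rot: [179.9, 0.2, 172.2]
wrist_force: [3.5, -1.7, 6.8]
opening: 0.0114
grasp_force: 42.4
```

Emit:
servo_tool(rows=[{"offset": [0, 0, -0.1], "yaw": 0, "claw": 1}, {"offset": [0, 0, -0.3], "yaw": 0, "claw": 1}, {"offset": [0, 0, -0.5], "yaw": 0, "claw": 1}, {"offset": [0, 0, -0.7], "yaw": 0, "claw": 1}, {"offset": [0, 0, -0.9], "yaw": 0, "claw": 1}])

```text
time: 11.22
ee_pos: [0.4279, 0.3144, 0.2113]
tcp_rot: [-180.0, -0.0, 172.2]
wrist_force: [-0.6, 1.0, -1.8]
opening: 0.0115
grasp_force: 41.1
```

Emit:
servo_tool(rows=[{"offset": [0, 0, -0.3], "yaw": 0, "claw": 1}, {"offset": [0, 0, -0.5], "yaw": 0, "claw": 1}, {"offset": [-0.1, -0.1, -0.6], "yaw": -0.018, "claw": 1}, {"offset": [-0.3, -0.3, -0.6], "yaw": -0.035, "claw": 1}, {"offset": [-0.5, -0.5, -0.6], "yaw": -0.035, "claw": 1}, {"offset": [-0.75, -0.75, -0.6], "yaw": -0.035, "claw": 1}, {"offset": [-1, -0.9, -0.6], "yaw": -0.035, "claw": 1}, {"offset": [-1, -0.9, -0.6], "yaw": -0.035, "claw": 1}, {"offset": [-1, -0.9, -0.6], "yaw": -0.035, "claw": 1}])

```text
time: 12.35
ee_pos: [0.5147, 0.2119, 0.2704]
tcp_rot: [180.0, -0.0, 178.5]
wrist_force: [0.7, -0.3, -3.1]
opening: 0.0117
grasp_force: 41.2
```

Run:
```python
from h import *
print(get_obs()['ee_pos'],to(630.4,155.1,120.5,178.45))
```

```text
[0.5146991  0.21190802 0.27035253] (array([-117.1,  -53.8,  149.9]), np.float64(0.0004))
```

Emit:
servo_tool(rows=[{"offset": [-0.2, -0.1, 0], "yaw": 0, "claw": 1}, {"offset": [-0.4, -0.2, 0], "yaw": 0, "claw": 1}, {"offset": [-0.6, -0.35, 0], "yaw": 0, "claw": 1}, {"offset": [-0.8, -0.5, 0], "yaw": 0, "claw": 1}, {"offset": [-1, -0.538, 0], "yaw": 0, "claw": 1}])

```text
time: 12.98
ee_pos: [0.6136, 0.1555, 0.2708]
tcp_rot: [180.0, 0.0, 178.6]
wrist_force: [-0.6, 0.2, -2.0]
opening: 0.0112
grasp_force: 41.2
```

Emit:
servo_tool(rows=[{"offset": [-0.17, 0, 0], "yaw": 0, "claw": 1}, {"offset": [-0.17, 0, 0.2], "yaw": 0, "claw": 1}, {"offset": [-0.17, 0, 0.4], "yaw": 0, "claw": 1}, {"offset": [-0.17, 0, 0.6], "yaw": 0, "claw": 1}, {"offset": [-0.17, 0, 0.8], "yaw": 0, "claw": 1}, {"offset": [-0.17, 0, 0.95], "yaw": 0, "claw": 1}, {"offset": [-0.17, 0, 0.95], "yaw": 0, "claw": 1}, {"offset": [-0.17, 0, 0.95], "yaw": 0, "claw": 1}])

```text
time: 13.98
ee_pos: [0.6308, 0.1552, 0.1763]
tcp_rot: [180.0, 0.1, 178.5]
wrist_force: [0.5, -0.3, -1.4]
opening: 0.0112
grasp_force: 41.0
```

Run:
```python
from h import *
for i in range(3):
    o=get_obs();p,d=camera('top');print(o['ee_pos'],to(630.4,155.1,121.5,178.45,o))
ok=lambda W:(W[...,0]>.5)&(W[...,0]<.75)&(abs(W[...,1])<.25)
for r in flat('top',p,d,.198,.02,50,ok):print(*r)
W=unproj('top',d);print(np.nanpercentile(W[(abs(W[...,0]-.63)<.09)&(abs(W[...,1]-.155)<.02)][:,2],[30,50,70,80,90]))
```

```text
[0.63080218 0.15518169 0.1762534 ] (array([ 0.4, -0.1, 54.8]), np.float64(0.0005))
[0.63097428 0.15509537 0.176426  ] (array([ 0.6, -0. , 54.9]), np.float64(0.0005))
[0.63101968 0.15505366 0.17638187] (array([ 0.6,  0. , 54.9]), np.float64(0.0004))
[0.62320615 0.62561331 0.62820184 0.62966061 0.63115698]
```

Emit:
servo_tool(rows=[{"offset": [0, 0, 0.1], "yaw": 0, "claw": 1}, {"offset": [0, 0, 0.2], "yaw": 0, "claw": 1}, {"offset": [0, 0, 0.3], "yaw": 0, "claw": 1}, {"offset": [0, 0, 0.3], "yaw": 0, "claw": 1}])

```text
time: 14.62
ee_pos: [0.6301, 0.1547, 0.1438]
tcp_rot: [-180.0, -0.1, 178.5]
wrist_force: [-0.3, -0.3, -1.8]
opening: 0.0116
grasp_force: 41.1
```

Emit:
servo_tool(rows=[{"offset": [0, 0, 0.1], "yaw": 0, "claw": 1}, {"offset": [0, 0, 0.17], "yaw": 0, "claw": 1}, {"offset": [0, 0, 0.2], "yaw": 0, "claw": 1}, {"offset": [0, 0, 0.22], "yaw": 0, "claw": 1}, {"offset": [0, 0, 0.22], "yaw": 0, "claw": 1}])

```text
time: 15.25
ee_pos: [0.6307, 0.1549, 0.124]
tcp_rot: [180.0, 0.0, 178.5]
wrist_force: [-2.6, 0.2, 2.3]
opening: 0.0116
grasp_force: 41.8
```

Emit:
servo_tool(rows=[{"offset": [0, 0, 0.015], "yaw": 0, "claw": 1}, {"offset": [0, 0, 0.03], "yaw": 0, "claw": 1}, {"offset": [0, 0, 0.03], "yaw": 0, "claw": 1}])

```text
time: 15.62
ee_pos: [0.6308, 0.155, 0.1239]
tcp_rot: [179.9, 0.2, 178.5]
wrist_force: [-9.9, -1.7, 19.4]
opening: 0.0114
grasp_force: 44.4
```

Emit:
servo_tool(rows=[{"offset": [0, 0, -0.03], "yaw": 0, "claw": 1}, {"offset": [0, 0, -0.03], "yaw": 0, "claw": 0.7}, {"offset": [0, 0, -0.03], "yaw": 0, "claw": 0.7}, {"offset": [0, 0, -0.03], "yaw": 0, "claw": 0.7}, {"offset": [0, 0, -0.3], "yaw": 0, "claw": 0.7}, {"offset": [0, 0, -0.7], "yaw": 0, "claw": 0.7}, {"offset": [0, 0, -1], "yaw": 0, "claw": 0.7}])

```text
time: 16.5
ee_pos: [0.6308, 0.1549, 0.2218]
tcp_rot: [180.0, 0.0, 178.5]
wrist_force: [0.9, 0.2, 0.1]
opening: 0.0258
grasp_force: 0.0
```

Emit:
servo_tool(rows=[{"offset": [0.5, 0.5, -0.15], "yaw": 0, "claw": 0.6}, {"offset": [1, 1, -0.3], "yaw": 0, "claw": 0.6}])

```text
time: 16.75
ee_pos: [0.5458, 0.2441, 0.2464]
tcp_rot: [180.0, -0.0, 178.4]
wrist_force: [0.1, -0.2, -0.5]
opening: 0.0338
grasp_force: 0.0
```

Emit:
servo_tool(rows=[{"offset": [0.5, 0.5, 0], "yaw": 0.018, "claw": 0.6}, {"offset": [1, 1, 0], "yaw": 0.035, "claw": 0.6}, {"offset": [1, 1, 0], "yaw": 0.035, "claw": 0.6}, {"offset": [1, 1, 0], "yaw": 0.035, "claw": 0.6}])

```text
time: 17.25
ee_pos: [0.4487, 0.3466, 0.2462]
tcp_rot: [-180.0, 0.0, 172.4]
wrist_force: [0.6, -0.1, 0.3]
opening: 0.0345
grasp_force: 0.0
```

Run:
```python
from h import *
for r in wrist(.14,save='pics/w3.png'):print(*r)
o=get_obs();print(o['ee_pos'],to(428,368.6,125,172.2))
p,d=camera('top');ok=lambda W:(W[...,0]>.3)&(W[...,0]<.75)&(abs(W[...,1])<.45)
for r in flat('top',p,d,.142,.008,50,ok):print(*r)
```

```text
[ 67. 391.] [546.5 114.1  42.7  21.3  -3. ]
[111. 375.] [532.5 159.   23.9  11.5 -61.4]
[350. 200.] [427.3 369.9 198.1  12.6  -8. ]
[0.44948215 0.34584366 0.2461339 ] (array([ 24.3,  19.7, 121.1]), np.float64(0.0004))
[113. 350.] [386.6 373.  112.6  14.6  -9. ]
[119. 282.] [501.9 357.2  46.6  14.2  -7.9]
[514. 191.] [ 576.7 -377.4   34.7   32.3  -12.9]
[225. 201.] [630.3 154.9 199.4  13.1  -1.3]
[251. 198.] [630.2 108.2 199.4  12.8  -1.2]
```

View pics/w3.png

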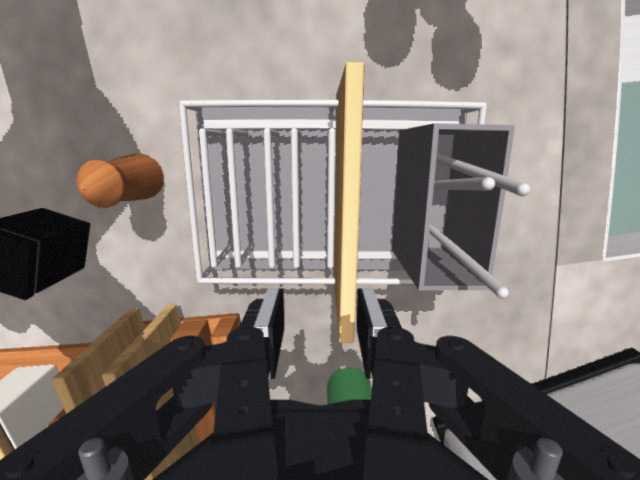

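The third board is at column 350 between the jaws. The cup's near edge is at about column 400, with three cutlery tips at (525,188), (488,183) and (502,292). I'll check the tip heights before descending.

Run:
```python
from h import *
o=get_obs();p,d=camera('wrist');W=unproj('wrist',d,wristT(o))
for u,v in((525,188),(522,187),(488,183),(484,183),(502,292),(498,288),(430,127),(510,130),(420,285)):print(u,v,(W[v,u]*1000).round())
```

```text
525 188 [417. 471. 174.]
522 187 [417. 470. 172.]
488 183 [412. 449. 173.]
484 183 [412. 448. 171.]
502 292 [482. 458. 174.]
498 288 [481. 458. 170.]
430 127 [376. 438. 107.]
510 130 [385. 494. 116.]
420 285 [497. 421. 117.]
```

Emit:
servo_tool(rows=[{"offset": [0.251, 0.207, 0], "yaw": 0, "claw": 0.6}, {"offset": [0.251, 0.207, 0.3], "yaw": 0, "claw": 0.6}, {"offset": [0.251, 0.207, 0.7], "yaw": 0, "claw": 0.6}, {"offset": [0.251, 0.207, 0.95], "yaw": 0, "claw": 0.6}])

```text
time: 17.9
ee_pos: [0.4278, 0.3685, 0.1491]
tcp_rot: [-179.9, -0.1, 172.1]
wrist_force: [-0.5, 0.3, 0.6]
opening: 0.0339
grasp_force: 0.0
```

Emit:
servo_tool(rows=[{"offset": [0, 0, 0.15], "yaw": 0, "claw": 0.6}, {"offset": [0, 0, 0.29], "yaw": 0, "claw": 0.6}, {"offset": [0, 0, 0.29], "yaw": 0, "claw": 0.6}])

```text
time: 18.27
ee_pos: [0.4271, 0.3695, 0.1216]
tcp_rot: [-180.0, -0.0, 172.2]
wrist_force: [-0.5, -0.2, 0.6]
opening: 0.034
grasp_force: 0.0
```

Emit:
servo_tool(rows=[{"offset": [0, 0, 0], "yaw": 0, "claw": 1}, {"offset": [0, 0, 0], "yaw": 0, "claw": 1}, {"offset": [0, 0, 0], "yaw": 0, "claw": 1}, {"offset": [0, 0, 0], "yaw": 0, "claw": 1}, {"offset": [0, 0, 0], "yaw": 0, "claw": 1}])

```text
time: 18.9
ee_pos: [0.4275, 0.3703, 0.1233]
tcp_rot: [179.9, 0.1, 172.2]
wrist_force: [1.0, -0.5, 5.4]
opening: 0.0116
grasp_force: 41.3
```

Emit:
servo_tool(rows=[{"offset": [0, 0, -0.1], "yaw": 0, "claw": 1}, {"offset": [0, 0, -0.3], "yaw": 0, "claw": 1}, {"offset": [0, 0, -0.5], "yaw": 0, "claw": 1}, {"offset": [0, 0, -0.7], "yaw": 0, "claw": 1}, {"offset": [0, 0, -0.9], "yaw": 0, "claw": 1}])

```text
time: 19.52
ee_pos: [0.4268, 0.3699, 0.2129]
tcp_rot: [-180.0, -0.0, 172.2]
wrist_force: [-0.4, 0.1, -2.3]
opening: 0.0115
grasp_force: 40.1
```

Emit:
servo_tool(rows=[{"offset": [0, 0, -0.3], "yaw": 0, "claw": 1}, {"offset": [0, 0, -0.5], "yaw": 0, "claw": 1}, {"offset": [-0.1, -0.1, -0.6], "yaw": -0.018, "claw": 1}, {"offset": [-0.3, -0.3, -0.6], "yaw": -0.035, "claw": 1}, {"offset": [-0.5, -0.5, -0.6], "yaw": -0.035, "claw": 1}, {"offset": [-0.75, -0.75, -0.6], "yaw": -0.035, "claw": 1}, {"offset": [-1, -1, -0.6], "yaw": -0.035, "claw": 1}, {"offset": [-1, -1, -0.6], "yaw": -0.035, "claw": 1}, {"offset": [-1, -1, -0.6], "yaw": -0.035, "claw": 1}])

```text
time: 20.65
ee_pos: [0.5123, 0.2575, 0.2722]
tcp_rot: [-180.0, -0.0, 178.5]
wrist_force: [-0.6, -0.7, -1.6]
opening: 0.0114
grasp_force: 40.2
```

Run:
```python
from h import *
print(get_obs()['ee_pos'],to(631.6,201.0,120.5,178.45))
```

```text
[0.51230714 0.25750279 0.27218275] (array([-120.7,  -53.4,  151.7]), np.float64(0.0003))
```

Emit:
servo_tool(rows=[{"offset": [-0.2, -0.1, 0], "yaw": 0, "claw": 1}, {"offset": [-0.4, -0.2, 0], "yaw": 0, "claw": 1}, {"offset": [-0.6, -0.35, 0], "yaw": 0, "claw": 1}, {"offset": [-0.8, -0.5, 0], "yaw": 0, "claw": 1}, {"offset": [-1, -0.535, 0], "yaw": 0, "claw": 1}])

```text
time: 21.28
ee_pos: [0.6112, 0.2016, 0.2725]
tcp_rot: [180.0, -0.0, 178.6]
wrist_force: [-0.4, 0.6, -1.6]
opening: 0.0116
grasp_force: 40.2
```

Emit:
servo_tool(rows=[{"offset": [-0.207, 0, 0], "yaw": 0, "claw": 1}, {"offset": [-0.207, 0, 0.2], "yaw": 0, "claw": 1}, {"offset": [-0.207, 0, 0.4], "yaw": 0, "claw": 1}, {"offset": [-0.207, 0, 0.6], "yaw": 0, "claw": 1}, {"offset": [-0.207, 0, 0.8], "yaw": 0, "claw": 1}, {"offset": [-0.207, 0, 0.95], "yaw": 0, "claw": 1}, {"offset": [-0.207, 0, 0.95], "yaw": 0, "claw": 1}, {"offset": [-0.207, 0, 0.95], "yaw": 0, "claw": 1}])

```text
time: 22.28
ee_pos: [0.632, 0.2011, 0.1782]
tcp_rot: [180.0, 0.1, 178.5]
wrist_force: [0.2, -0.3, -2.2]
opening: 0.0116
grasp_force: 40.1
```

Emit:
servo_tool(rows=[{"offset": [0, 0, 0.1], "yaw": 0, "claw": 1}, {"offset": [0, 0, 0.2], "yaw": 0, "claw": 1}, {"offset": [0, 0, 0.3], "yaw": 0, "claw": 1}, {"offset": [0, 0, 0.3], "yaw": 0, "claw": 1}])

```text
time: 22.78
ee_pos: [0.6313, 0.2006, 0.1458]
tcp_rot: [-180.0, -0.1, 178.5]
wrist_force: [-0.1, 0.5, -2.2]
opening: 0.0113
grasp_force: 40.1
```

Emit:
servo_tool(rows=[{"offset": [0, 0, 0.1], "yaw": 0, "claw": 1}, {"offset": [0, 0, 0.17], "yaw": 0, "claw": 1}, {"offset": [0, 0, 0.2], "yaw": 0, "claw": 1}, {"offset": [0, 0, 0.22], "yaw": 0, "claw": 1}, {"offset": [0, 0, 0.22], "yaw": 0, "claw": 1}])

```text
time: 23.4
ee_pos: [0.6319, 0.2008, 0.1255]
tcp_rot: [180.0, 0.0, 178.5]
wrist_force: [-0.3, 0.1, -1.7]
opening: 0.0111
grasp_force: 40.2
```

Emit:
servo_tool(rows=[{"offset": [0, 0, 0.012], "yaw": 0, "claw": 1}, {"offset": [0, 0, 0.012], "yaw": 0, "claw": 0.7}, {"offset": [0, 0, 0.012], "yaw": 0, "claw": 0.7}, {"offset": [0, 0, 0.012], "yaw": 0, "claw": 0.7}, {"offset": [0, 0, -0.3], "yaw": 0, "claw": 0.7}, {"offset": [0, 0, -0.7], "yaw": 0, "claw": 0.7}, {"offset": [0, 0, -1], "yaw": 0, "claw": 0.7}])

```text
time: 24.28
ee_pos: [0.632, 0.2008, 0.227]
tcp_rot: [180.0, 0.1, 178.5]
wrist_force: [1.1, 0.3, -0.3]
opening: 0.0257
grasp_force: 0.0
```

Emit:
servo_tool(rows=[{"offset": [0.2, -0.5, -0.1], "yaw": 0.05, "claw": 0}, {"offset": [0.4, -1, -0.3], "yaw": 0.11, "claw": 0}, {"offset": [0.4, -1, -0.3], "yaw": 0.17, "claw": 0}, {"offset": [0.4, -1, -0.3], "yaw": 0.23, "claw": 0}, {"offset": [0.4, -1, -0.3], "yaw": 0.28, "claw": 0}, {"offset": [0.4, -1, -0.3], "yaw": 0.34, "claw": 0}, {"offset": [0.4, -1, -0.3], "yaw": 0.39, "claw": 0}, {"offset": [0.4, -1, -0.3], "yaw": 0.45, "claw": 0}, {"offset": [0.4, -1, -0.3], "yaw": 0.5, "claw": 0}, {"offset": [0.4, -1, -0.3], "yaw": 0.5, "claw": 0}, {"offset": [0.4, -1, -0.3], "yaw": 0.5, "claw": 0}])

```text
time: 25.65
ee_pos: [0.5893, 0.1018, 0.2552]
tcp_rot: [180.0, -0.0, 88.7]
wrist_force: [-0.1, 0.4, -0.8]
opening: 0.0851
grasp_force: 0.0
```

Run:
```python
from h import *
o=get_obs();print(o['ee_pos'],o['tcp_rot'],o['q'].round(),to(624.5,-50.6,250))
p,d=camera('top');np.savez('t1.npz',p=p,d=d);cv2.imwrite('pics/t1.png',p[:,:,::-1]);ok=lambda W:(W[...,0]>.3)&(W[...,0]<.75)&(abs(W[...,1])<.45)
for z in(.142,.09,.105,.117):
  print(z)
  for r in flat('top',p,d,z,.006,50,ok):print(*r)
```

```text
[0.58931127 0.10183238 0.25521954] [ 1.79999095e+02 -4.80246274e-04  8.87226183e+01] [ 10.  12.  18.  96.   0. 101.] (array([-151.6,   38.6,    5.2]), 0)
0.142
[515. 193.] [ 571.6 -377.8   28.7   20.6   73.9]
0.09
[424. 280.] [ 442.7 -193.6   59.7   59.3   10.6]
0.105
[372. 297.] [421.  -88.8  59.1  58.8 -50.4]
[506. 269.] [ 441.8 -347.7   60.9   60.4   35.1]
[503. 202.] [ 568.9 -368.6   33.8   13.4   43.2]
0.117
[336. 192.] [ 6.246e+02 -5.080e+01  6.030e+01  5.950e+01  1.000e-01]
```

View pics/t1.png

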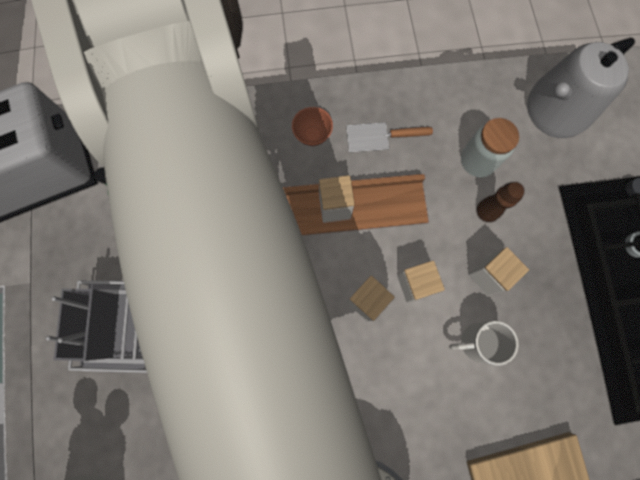

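No canister has moved: can_e is at (336,192), and the three table canisters are where they started.

Emit:
servo_tool(rows=[{"offset": [-0.5, 0.2, 0], "yaw": 0, "claw": 0}, {"offset": [-1, 0.387, 0], "yaw": 0.001, "claw": 0}])

```text
time: 25.95
ee_pos: [0.6258, 0.0002, 0.2554]
tcp_rot: [180.0, 0.0, 88.6]
wrist_force: [0.3, -0.2, 0.1]
opening: 0.0854
grasp_force: 0.0
```

Emit:
servo_tool(rows=[{"offset": [-0.517, 0, 0], "yaw": 0, "claw": 0}, {"offset": [-0.517, 0, 0.3], "yaw": 0, "claw": 0}, {"offset": [-0.517, 0, 0.6], "yaw": 0, "claw": 0}, {"offset": [-0.517, 0, 0.6], "yaw": 0, "claw": 0}, {"offset": [-0.517, 0, 0.6], "yaw": 0, "claw": 0}])

```text
time: 26.58
ee_pos: [0.6242, -0.0507, 0.1966]
tcp_rot: [179.9, 0.0, 88.4]
wrist_force: [-0.0, 0.1, 0.8]
opening: 0.0855
grasp_force: 0.0
```

Run:
```python
from h import *
o=get_obs();print(o['ee_pos'],o['tcp_rot'],to(624.6,-50.8,95,88.45))
for r in wrist(.117):print(*r)
for r in wrist(.037):print(*r)
```

```text
[ 0.62415028 -0.05067777  0.19655228] [1.79935820e+02 3.59555540e-03 8.84051765e+01] (array([-1.000e-01,  5.000e-01,  1.016e+02]), np.float64(-0.0002))
[323. 259.] [625.8 -49.8  60.7  58.9 -89.9]
[487. 186.] [767.1 -15.9  47.6  10.2  74.7]
[546. 201.] [819.3 -29.8  87.1  71.   71.6]
[372. 226.] [676.9 -81.4 296.1  43.1  88.9]
[246.  85.] [569.7  68.6  32.2   2.2  -2.2]
[322.  85.] [629.   67.4  55.3   2.2  -1.6]
[438.  36.] [ 7.190e+02  1.002e+02  2.010e+01  4.200e+00 -3.000e-01]
[204.  37.] [540.1 104.8  17.1   4.3   0.9]
[13.  6.] [391.  137.2  24.2  10.2  -6.4]
```

Emit:
servo_tool(rows=[{"offset": [0, 0.006, 0.3], "yaw": 0, "claw": 0}, {"offset": [0, 0.006, 0.7], "yaw": 0, "claw": 0}, {"offset": [0, 0.006, 1], "yaw": 0, "claw": 0}, {"offset": [0, 0.006, 1], "yaw": 0, "claw": 0}])

```text
time: 27.18
ee_pos: [0.6237, -0.0506, 0.094]
tcp_rot: [-179.8, -0.0, 88.4]
wrist_force: [0.5, 0.0, -0.3]
opening: 0.0851
grasp_force: 0.0
```

Emit:
servo_tool(rows=[{"offset": [0, 0, 0], "yaw": 0, "claw": 1}, {"offset": [0, 0, 0], "yaw": 0, "claw": 1}, {"offset": [0, 0, 0], "yaw": 0, "claw": 1}, {"offset": [0, 0, 0], "yaw": 0, "claw": 1}, {"offset": [0, 0, 0], "yaw": 0, "claw": 1}])

```text
time: 27.8
ee_pos: [0.6257, -0.0509, 0.0979]
tcp_rot: [179.8, 0.0, 88.3]
wrist_force: [0.6, -0.1, 7.7]
opening: 0.0599
grasp_force: 43.5
```

Emit:
servo_tool(rows=[{"offset": [0, 0, -0.1], "yaw": 0, "claw": 1}, {"offset": [0, 0, -0.2], "yaw": 0, "claw": 1}, {"offset": [0, 0, -0.2], "yaw": 0, "claw": 1}, {"offset": [0, 0, -0.2], "yaw": 0, "claw": 1}])

```text
time: 28.3
ee_pos: [0.6245, -0.0508, 0.1151]
tcp_rot: [-180.0, -0.0, 88.3]
wrist_force: [0.0, -0.0, -2.9]
opening: 0.0598
grasp_force: 43.6
```

Run:
```python
from h import *
o=get_obs();print(o['ee_pos'],o['tcp_rot'],to(632.6,36.4,o['ee_pos'][2]*1000,88.45))
for z in (.137,.133):
  for r in wrist(z):print(*r)
```

```text
[ 0.62447092 -0.05081585  0.11505408] [-1.79986375e+02 -8.53411029e-04  8.83443689e+01] (array([87.4,  5.6,  0. ]), np.float64(-0.0006))
[320. 338.] [ 6.246e+02 -4.480e+01  5.760e+01  5.400e+01 -6.000e-01]
[319. 336.] [ 6.243e+02 -4.670e+01  5.970e+01  5.760e+01 -3.000e-01]
```

Emit:
servo_tool(rows=[{"offset": [0.2, 0.056, 0], "yaw": 0, "claw": 1}, {"offset": [0.4, 0.056, 0], "yaw": 0, "claw": 1}, {"offset": [0.6, 0.056, 0], "yaw": 0, "claw": 1}, {"offset": [0.8, 0.056, 0], "yaw": 0, "claw": 1}, {"offset": [0.872, 0.056, 0], "yaw": -0.0006, "claw": 1}, {"offset": [0.872, 0.056, 0], "yaw": -0.0006, "claw": 1}])

```text
time: 29.15
ee_pos: [0.6326, 0.0367, 0.1153]
tcp_rot: [180.0, 0.0, 88.5]
wrist_force: [-0.2, 0.2, -2.2]
opening: 0.0594
grasp_force: 44.1
```

Emit:
servo_tool(rows=[{"offset": [0, 0, 0.06], "yaw": 0, "claw": 1}, {"offset": [0, 0, 0.12], "yaw": 0, "claw": 1}, {"offset": [0, 0, 0.17], "yaw": 0, "claw": 1}, {"offset": [0, 0, 0.18], "yaw": 0, "claw": 1}, {"offset": [0, 0, 0.18], "yaw": 0, "claw": 1}])

```text
time: 29.78
ee_pos: [0.6325, 0.0358, 0.098]
tcp_rot: [180.0, 0.0, 88.4]
wrist_force: [-3.4, -0.9, 4.7]
opening: 0.0601
grasp_force: 45.0
```

Emit:
servo_tool(rows=[{"offset": [0.01, 0.005, -0.01], "yaw": 0, "claw": 1}, {"offset": [0.02, 0.01, -0.01], "yaw": 0, "claw": 1}, {"offset": [0.02, 0.01, -0.01], "yaw": 0, "claw": 1}])

```text
time: 30.15
ee_pos: [0.6335, 0.0375, 0.0981]
tcp_rot: [-180.0, 0.1, 88.4]
wrist_force: [-2.2, -4.2, 0.3]
opening: 0.0597
grasp_force: 44.3
```

Emit:
servo_tool(rows=[{"offset": [0.01, 0.005, 0], "yaw": 0, "claw": 1}, {"offset": [0.015, 0.01, 0], "yaw": 0, "claw": 1}, {"offset": [0.015, 0.01, 0], "yaw": 0, "claw": 1}])

```text
time: 30.52
ee_pos: [0.6338, 0.0379, 0.0982]
tcp_rot: [-179.9, 0.2, 88.4]
wrist_force: [-7.4, -10.6, 4.3]
opening: 0.06
grasp_force: 44.6
```

Emit:
servo_tool(rows=[{"offset": [-0.01, -0.01, 0], "yaw": 0, "claw": 1}, {"offset": [-0.01, -0.01, 0], "yaw": 0, "claw": 0}, {"offset": [-0.01, -0.01, 0], "yaw": 0, "claw": 0}, {"offset": [-0.01, -0.01, 0], "yaw": 0, "claw": 0}, {"offset": [-0.01, -0.01, -0.4], "yaw": 0, "claw": 0}, {"offset": [-0.01, -0.01, -0.8], "yaw": 0, "claw": 0}, {"offset": [-0.01, -0.01, -1], "yaw": 0, "claw": 0}])

```text
time: 31.4
ee_pos: [0.6343, 0.0389, 0.2009]
tcp_rot: [179.8, -0.0, 88.5]
wrist_force: [-0.4, 0.6, -0.4]
opening: 0.0852
grasp_force: 0.0
```

Emit:
servo_tool(rows=[{"offset": [-0.5, -0.4, 0], "yaw": 0, "claw": 0}, {"offset": [-1, -0.8, 0], "yaw": 0, "claw": 0}])

```text
time: 31.65
ee_pos: [0.5524, -0.0573, 0.1981]
tcp_rot: [180.0, 0.0, 88.6]
wrist_force: [0.3, -0.3, 0.6]
opening: 0.0857
grasp_force: 0.0
```

Emit:
servo_tool(rows=[{"offset": [-0.5, -0.5, 0], "yaw": 0, "claw": 0}, {"offset": [-1, -0.9, 0], "yaw": -0.035, "claw": 0}, {"offset": [-1, -0.9, 0], "yaw": -0.068, "claw": 0}, {"offset": [-1, -0.9, 0], "yaw": -0.068, "claw": 0}])

```text
time: 32.15
ee_pos: [0.4601, -0.1549, 0.1987]
tcp_rot: [179.9, 0.0, 100.6]
wrist_force: [0.2, -0.1, -0.6]
opening: 0.0854
grasp_force: 0.0
```

```bash
cat >> h.py <<'E'
def cans(n='top'):
    o=get_obs();p,d=camera(n);T=wristT(o) if n=='wrist' else None
    ok=lambda W:(W[...,0]>.3)&(W[...,0]<.72)&(abs(W[...,1])<.45)
    W=unproj(n,d,T)
    for z in(.09,.102,.105,.117):
        for c,r in flat(n,p,d,z,.005,50,ok,T,W):
            if abs(r[2]-60)<8 and abs(r[3]-60)<8: print(n,z,c,r[:4],'yaw',round((r[4]+45)%90-45,1))
E
python3 - <<'E'
from h import *
o=get_obs();print(o['ee_pos'],o['tcp_rot']);cans();cans('wrist');print(to(442.6,-193.6,68,100.6))
E
```

```text
[ 0.46008156 -0.15491741  0.19868216] [1.79938293e+02 2.07124043e-02 1.00555726e+02]
top 0.102 [372. 297.] [421.3 -89.5  60.   60. ] yaw 39.6
top 0.105 [372. 297.] [421.1 -89.2  59.9  59.6] yaw 38.9
top 0.117 [290. 195.] [629.7  37.5  60.4  59.7] yaw -1.5
wrist 0.09 [287. 290.] [ 441.2 -193.2   60.9   59.2] yaw 10.6
wrist 0.102 [276. 144.] [419.8 -89.5  60.6  60.6] yaw 39.3
wrist 0.105 [276. 144.] [420.2 -89.4  59.8  59.7] yaw 39.3
(array([-35.6, -25.1, 130.3]), np.float64(-0.0001))
```

Emit:
servo_tool(rows=[{"offset": [-0.353, -0.257, 0], "yaw": 0, "claw": 0}, {"offset": [-0.353, -0.257, 0.3], "yaw": 0, "claw": 0}, {"offset": [-0.353, -0.257, 0.7], "yaw": 0, "claw": 0}, {"offset": [-0.353, -0.257, 0.95], "yaw": 0, "claw": 0}])

```text
time: 32.75
ee_pos: [0.4418, -0.1928, 0.1011]
tcp_rot: [-179.9, -0.1, 100.7]
wrist_force: [0.3, -0.2, 0.5]
opening: 0.0857
grasp_force: 0.0
```

Emit:
servo_tool(rows=[{"offset": [0, 0, 0.2], "yaw": 0, "claw": 0}, {"offset": [0, 0, 0.34], "yaw": 0, "claw": 0}, {"offset": [0, 0, 0.34], "yaw": 0, "claw": 1}, {"offset": [0, 0, 0.34], "yaw": 0, "claw": 1}, {"offset": [0, 0, 0.34], "yaw": 0, "claw": 1}, {"offset": [0, 0, 0.34], "yaw": 0, "claw": 1}, {"offset": [0, 0, 0.34], "yaw": 0, "claw": 1}])

```text
time: 33.62
ee_pos: [0.4419, -0.1939, 0.0696]
tcp_rot: [180.0, 0.0, 100.7]
wrist_force: [-0.3, 1.0, 0.2]
opening: 0.0594
grasp_force: 44.4
```

Emit:
servo_tool(rows=[{"offset": [0, 0, -0.1], "yaw": 0, "claw": 1}, {"offset": [0, 0, -0.3], "yaw": 0.02, "claw": 1}, {"offset": [0, 0, -0.5], "yaw": 0.04, "claw": 1}, {"offset": [0, 0, -0.7], "yaw": 0.06, "claw": 1}, {"offset": [0, 0, -0.8], "yaw": 0.068, "claw": 1}, {"offset": [0, 0, -0.8], "yaw": 0.068, "claw": 1}, {"offset": [0, 0, -0.8], "yaw": 0.068, "claw": 1}])

```text
time: 34.5
ee_pos: [0.4413, -0.1937, 0.1484]
tcp_rot: [-179.9, -0.0, 88.5]
wrist_force: [-1.0, 0.9, -3.6]
opening: 0.0593
grasp_force: 44.6
```

Run:
```python
from h import *
o=get_obs();print(o['ee_pos'],o['tcp_rot'],to(632,-26,100,88.45));cans()
```

```text
[ 0.44130057 -0.19367812  0.14841104] [-1.79933740e+02 -2.48350528e-02  8.84973049e+01] (array([172.6, 186.2,  48.4]), np.float64(0.0003))
top 0.102 [372. 297.] [421.3 -89.6  60.3  60. ] yaw 39.6
top 0.105 [371. 298.] [421.1 -89.2  59.9  59.8] yaw 39.5
top 0.117 [290. 196.] [629.8  37.5  60.2  59.7] yaw -1.5
```

Emit:
servo_tool(rows=[{"offset": [0.1, 0.25, 0], "yaw": 0, "claw": 1}, {"offset": [0.25, 0.5, 0], "yaw": 0, "claw": 1}, {"offset": [0.45, 0.75, 0], "yaw": 0, "claw": 1}, {"offset": [0.7, 1, 0], "yaw": 0, "claw": 1}])

```text
time: 35.05
ee_pos: [0.5439, -0.126, 0.1483]
tcp_rot: [-179.9, -0.0, 88.4]
wrist_force: [0.3, -0.1, -3.8]
opening: 0.0599
grasp_force: 45.2
```

Emit:
servo_tool(rows=[{"offset": [0.3, 0.25, 0], "yaw": 0, "claw": 1}, {"offset": [0.55, 0.5, 0], "yaw": 0, "claw": 1}, {"offset": [0.8, 0.75, 0], "yaw": 0, "claw": 1}, {"offset": [1, 0.855, 0], "yaw": 0, "claw": 1}, {"offset": [1, 0.855, 0.2], "yaw": 0, "claw": 1}, {"offset": [1, 0.855, 0.4], "yaw": 0, "claw": 1}, {"offset": [1, 0.855, 0.55], "yaw": 0, "claw": 1}, {"offset": [1, 0.855, 0.55], "yaw": 0, "claw": 1}])

```text
time: 36.05
ee_pos: [0.6307, -0.0289, 0.0928]
tcp_rot: [-179.8, 0.0, 88.4]
wrist_force: [-0.0, 0.7, -3.7]
opening: 0.0594
grasp_force: 45.4
```

Emit:
servo_tool(rows=[{"offset": [0, 0, 0.05], "yaw": 0, "claw": 1}, {"offset": [0, 0, 0.1], "yaw": 0, "claw": 1}, {"offset": [0, 0, 0.12], "yaw": 0, "claw": 1}, {"offset": [0, 0, 0.12], "yaw": 0, "claw": 1}])

```text
time: 36.55
ee_pos: [0.6316, -0.0289, 0.0822]
tcp_rot: [-180.0, 0.0, 88.5]
wrist_force: [0.1, 0.0, -4.0]
opening: 0.0599
grasp_force: 45.5
```

Emit:
servo_tool(rows=[{"offset": [0, 0, 0.01], "yaw": 0, "claw": 1}, {"offset": [0.02, 0, 0.01], "yaw": 0, "claw": 1}, {"offset": [0.04, 0.01, 0.01], "yaw": 0, "claw": 1}, {"offset": [0.06, 0.02, 0.01], "yaw": 0, "claw": 1}, {"offset": [0.07, 0.02, 0.01], "yaw": 0, "claw": 1}, {"offset": [0.07, 0.02, 0.01], "yaw": 0, "claw": 1}])

```text
time: 37.3
ee_pos: [0.6337, -0.0226, 0.0818]
tcp_rot: [-180.0, 0.1, 88.4]
wrist_force: [-4.4, -5.4, 4.5]
opening: 0.0595
grasp_force: 46.5
```

Emit:
servo_tool(rows=[{"offset": [0, 0, 0], "yaw": 0, "claw": 0}, {"offset": [0, 0, 0], "yaw": 0, "claw": 0}, {"offset": [0, 0, 0], "yaw": 0, "claw": 0}, {"offset": [0, 0, 0], "yaw": 0, "claw": 0}, {"offset": [0, 0, -0.4], "yaw": 0, "claw": 0}, {"offset": [0, 0, -0.8], "yaw": 0, "claw": 0}, {"offset": [0, 0, -1], "yaw": 0, "claw": 0}])

```text
time: 38.17
ee_pos: [0.6345, -0.0219, 0.1839]
tcp_rot: [179.8, -0.0, 88.5]
wrist_force: [1.0, -0.1, -0.7]
opening: 0.0854
grasp_force: 0.0
```

Emit:
servo_tool(rows=[{"offset": [-0.2, -0.5, -0.1], "yaw": 0, "claw": 0}, {"offset": [-0.3, -1, -0.2], "yaw": -0.05, "claw": 0}])

```text
time: 38.42
ee_pos: [0.5321, -0.0497, 0.201]
tcp_rot: [-180.0, -0.0, 97.6]
wrist_force: [-0.8, -1.0, 1.5]
opening: 0.0854
grasp_force: 0.0
```

Emit:
servo_tool(rows=[{"offset": [-0.2, -0.5, 0], "yaw": -0.05, "claw": 0}, {"offset": [-0.3, -0.8, 0], "yaw": -0.1, "claw": 0}, {"offset": [-0.3, -0.8, 0], "yaw": -0.15, "claw": 0}, {"offset": [-0.3, -0.8, 0], "yaw": -0.179, "claw": 0}, {"offset": [-0.3, -0.8, 0], "yaw": -0.179, "claw": 0}])

```text
time: 39.05
ee_pos: [0.4576, -0.0894, 0.2014]
tcp_rot: [180.0, 0.0, 129.6]
wrist_force: [-0.2, -1.1, -0.4]
opening: 0.0853
grasp_force: 0.0
```

Run:
```python
from h import *
o=get_obs();print(o['ee_pos'],o['tcp_rot']);cans();cans('wrist');print(to(421,-89.4,83,129.5))
```

```text
[ 0.45760035 -0.08938509  0.20140004] [1.79983504e+02 1.72518824e-02 1.29625932e+02]
top 0.102 [321. 193.] [631.5 -23.   61.   59.6] yaw -1.8
top 0.117 [289. 196.] [629.7  37.6  60.4  59.5] yaw -1.5
wrist 0.102 [546. 323.] [630.  -23.5  63.5  60. ] yaw -1.7
wrist 0.102 [277. 217.] [419.7 -89.6  60.1  59.8] yaw 39.6
wrist 0.105 [129. 458.] [ 443.2 -344.1   65.7   54.4] yaw 32.1
wrist 0.105 [546. 324.] [628.3 -23.8  60.1  58.8] yaw -1.9
wrist 0.105 [277. 218.] [419.8 -89.1  59.   58.7] yaw 39.6
wrist 0.117 [614. 274.] [627.6  35.6  63.4  59.8] yaw -1.8
(array([ 23.3, -28.4, 118.3]), np.float64(0.0003))
```

Emit:
servo_tool(rows=[{"offset": [0.237, -0.289, 0], "yaw": 0, "claw": 0}, {"offset": [0.237, -0.289, 0.3], "yaw": 0, "claw": 0}, {"offset": [0.237, -0.289, 0.7], "yaw": 0, "claw": 0}, {"offset": [0.237, -0.289, 0.95], "yaw": 0, "claw": 0}])

```text
time: 39.65
ee_pos: [0.4197, -0.0893, 0.1045]
tcp_rot: [-180.0, -0.1, 129.6]
wrist_force: [0.4, -0.4, 0.7]
opening: 0.0855
grasp_force: 0.0
```

Emit:
servo_tool(rows=[{"offset": [0, 0, 0.12], "yaw": 0, "claw": 0}, {"offset": [0, 0, 0.22], "yaw": 0, "claw": 0}, {"offset": [0, 0, 0.22], "yaw": 0, "claw": 1}, {"offset": [0, 0, 0.22], "yaw": 0, "claw": 1}, {"offset": [0, 0, 0.22], "yaw": 0, "claw": 1}, {"offset": [0, 0, 0.22], "yaw": 0, "claw": 1}, {"offset": [0, 0, 0.22], "yaw": 0, "claw": 1}])

```text
time: 40.52
ee_pos: [0.4207, -0.0897, 0.085]
tcp_rot: [180.0, 0.1, 129.7]
wrist_force: [-0.3, -0.1, 5.1]
opening: 0.0593
grasp_force: 44.9
```

Emit:
servo_tool(rows=[{"offset": [0, 0, -0.1], "yaw": 0, "claw": 1}, {"offset": [0, 0, -0.3], "yaw": 0.04, "claw": 1}, {"offset": [0, 0, -0.5], "yaw": 0.08, "claw": 1}, {"offset": [0, 0, -0.7], "yaw": 0.12, "claw": 1}, {"offset": [0, 0, -0.8], "yaw": 0.16, "claw": 1}, {"offset": [0, 0, -0.8], "yaw": 0.2, "claw": 1}, {"offset": [0, 0, -0.8], "yaw": 0.228, "claw": 1}, {"offset": [0, 0, -0.8], "yaw": 0.228, "claw": 1}, {"offset": [0, 0, -0.8], "yaw": 0.228, "claw": 1}])

```text
time: 41.65
ee_pos: [0.4201, -0.0895, 0.1642]
tcp_rot: [-180.0, -0.0, 88.7]
wrist_force: [0.6, -0.1, -4.4]
opening: 0.0592
grasp_force: 44.6
```

Run:
```python
from h import *
o=get_obs();print(o['ee_pos'],o['tcp_rot'],to(629.3,-90,100,88.45));cans()
```

```text
[ 0.42013101 -0.08951484  0.16416652] [-1.79975430e+02 -5.50264753e-03  8.87439777e+01] (array([  4.1, 209.1,  64.2]), np.float64(0.0016))
top 0.102 [322. 193.] [631.7 -23.   60.7  59.6] yaw -1.8
top 0.117 [289. 195.] [629.8  37.5  60.2  59.7] yaw -1.5
```

Emit:
servo_tool(rows=[{"offset": [0, 0.25, 0], "yaw": 0.0016, "claw": 1}, {"offset": [0, 0.5, 0], "yaw": 0.0016, "claw": 1}, {"offset": [0, 0.75, 0], "yaw": 0.0016, "claw": 1}, {"offset": [0, 1, 0], "yaw": 0.0016, "claw": 1}])

```text
time: 42.2
ee_pos: [0.521, -0.0919, 0.1641]
tcp_rot: [-180.0, -0.0, 88.4]
wrist_force: [0.6, -0.4, -2.7]
opening: 0.0595
grasp_force: 45.6
```

Emit:
servo_tool(rows=[{"offset": [0.02, 0.25, 0], "yaw": 0, "claw": 1}, {"offset": [0.02, 0.5, 0], "yaw": 0, "claw": 1}, {"offset": [0.02, 0.75, 0], "yaw": 0, "claw": 1}, {"offset": [0.02, 1, 0], "yaw": 0, "claw": 1}, {"offset": [0.02, 1, 0], "yaw": 0, "claw": 1}, {"offset": [0.02, 1, 0], "yaw": 0, "claw": 1}])

```text
time: 42.95
ee_pos: [0.6197, -0.0928, 0.1639]
tcp_rot: [-179.9, -0.0, 88.4]
wrist_force: [1.2, -0.2, -3.7]
opening: 0.0593
grasp_force: 46.6
```

Run:
```python
from h import *
o=get_obs();print(o['ee_pos'],o['tcp_rot'],to(629.3,-90,99,88.45))
```

```text
[ 0.61973002 -0.0927903   0.16385482] [-1.79932679e+02 -5.29665372e-03  8.83774534e+01] (array([ 3.1,  9.5, 64.9]), np.float64(-0.0004))
```

Emit:
servo_tool(rows=[{"offset": [0.025, 0.095, 0], "yaw": 0, "claw": 1}, {"offset": [0.025, 0.095, 0.2], "yaw": 0, "claw": 1}, {"offset": [0.025, 0.095, 0.4], "yaw": 0, "claw": 1}, {"offset": [0.025, 0.095, 0.55], "yaw": 0, "claw": 1}, {"offset": [0.025, 0.095, 0.62], "yaw": 0, "claw": 1}, {"offset": [0.025, 0.095, 0.67], "yaw": 0, "claw": 1}, {"offset": [0.025, 0.095, 0.67], "yaw": 0, "claw": 1}])

```text
time: 43.82
ee_pos: [0.6301, -0.0906, 0.0977]
tcp_rot: [180.0, 0.0, 88.3]
wrist_force: [0.9, 0.6, -3.2]
opening: 0.0593
grasp_force: 46.7
```

Emit:
servo_tool(rows=[{"offset": [0.02, 0.01, 0], "yaw": 0, "claw": 1}, {"offset": [0.04, 0.02, 0], "yaw": 0, "claw": 1}, {"offset": [0.06, 0.03, 0], "yaw": 0, "claw": 1}, {"offset": [0.075, 0.03, 0], "yaw": 0, "claw": 1}, {"offset": [0.075, 0.03, 0], "yaw": 0, "claw": 1}])

```text
time: 44.45
ee_pos: [0.6319, -0.084, 0.0972]
tcp_rot: [-179.9, 0.1, 88.3]
wrist_force: [-6.4, -4.7, 0.2]
opening: 0.0596
grasp_force: 47.1
```

Emit:
servo_tool(rows=[{"offset": [0, 0, 0.005], "yaw": 0, "claw": 0}, {"offset": [0, 0, 0.005], "yaw": 0, "claw": 0}, {"offset": [0, 0, 0.005], "yaw": 0, "claw": 0}, {"offset": [0, 0, 0.005], "yaw": 0, "claw": 0}, {"offset": [0, 0, -0.4], "yaw": 0, "claw": 0}, {"offset": [0, 0, -0.8], "yaw": 0, "claw": 0}, {"offset": [0, 0, -1], "yaw": 0, "claw": 0}])

```text
time: 45.32
ee_pos: [0.6336, -0.0832, 0.2]
tcp_rot: [179.8, 0.0, 88.3]
wrist_force: [0.0, 0.1, -1.0]
opening: 0.0854
grasp_force: 0.0
```

Emit:
servo_tool(rows=[{"offset": [-0.3, -0.5, -0.05], "yaw": 0, "claw": 0}, {"offset": [-0.7, -1, -0.1], "yaw": 0, "claw": 0}])

```text
time: 45.58
ee_pos: [0.5316, -0.1493, 0.207]
tcp_rot: [-180.0, 0.0, 88.4]
wrist_force: [0.9, -0.7, 0.8]
opening: 0.0853
grasp_force: 0.0
```

Emit:
servo_tool(rows=[{"offset": [-0.4, -0.3, 0], "yaw": 0, "claw": 0}, {"offset": [-0.8, -0.7, 0], "yaw": -0.05, "claw": 0}, {"offset": [-1, -0.7, 0], "yaw": -0.1, "claw": 0}, {"offset": [-1, -0.7, 0], "yaw": -0.15, "claw": 0}, {"offset": [-1, -0.7, 0], "yaw": -0.201, "claw": 0}, {"offset": [-1, -0.7, 0], "yaw": -0.201, "claw": 0}, {"offset": [-1, -0.7, 0], "yaw": -0.201, "claw": 0}])

```text
time: 46.45
ee_pos: [0.4596, -0.2471, 0.2071]
tcp_rot: [180.0, 0.0, 124.3]
wrist_force: [0.4, 0.4, -0.5]
opening: 0.0855
grasp_force: 0.0
```

Run:
```python
from h import *
o=get_obs();print(o['ee_pos'],o['tcp_rot']);cans();cans('wrist');print(to(441.7,-347.8,83,124.5))
```

```text
[ 0.45963878 -0.24709648  0.20713691] [1.79996014e+02 5.96713370e-03 1.24337499e+02]
top 0.102 [322. 193.] [631.7 -23.5  60.7  60.4] yaw -2.0
top 0.117 [289. 195.] [629.5  37.5  60.8  59.7] yaw -1.5
top 0.117 [353. 188.] [630.3 -83.2  60.4  59.9] yaw -1.7
(array([-73. , -71.7, 124.1]), np.float64(-0.0005))
```

Emit:
servo_tool(rows=[{"offset": [-0.4, -0.4, 0], "yaw": 0, "claw": 0}, {"offset": [-0.6, -0.6, 0], "yaw": 0, "claw": 0}, {"offset": [-0.6, -0.6, 0], "yaw": 0, "claw": 0}, {"offset": [-0.6, -0.6, 0], "yaw": 0, "claw": 0}])

```text
time: 47.05
ee_pos: [0.4442, -0.3301, 0.207]
tcp_rot: [180.0, -0.0, 124.5]
wrist_force: [0.9, 0.8, 0.0]
opening: 0.0853
grasp_force: 0.0
```

Run:
```python
from h import *
o=get_obs();print(o['ee_pos'],o['tcp_rot']);cans('wrist');cans();print(to(441.7,-347.8,83,124.5))
```

```text
[ 0.4441984  -0.33013588  0.20702279] [ 1.79993680e+02 -2.29910015e-02  1.24477046e+02]
wrist 0.102 [300. 267.] [ 439.9 -349.5   61.    59.9] yaw 34.5
wrist 0.105 [300. 267.] [ 439.6 -348.7   59.5   59.1] yaw 34.5
top 0.102 [506. 268.] [ 441.7 -348.5   62.    61.1] yaw 35.1
top 0.102 [321. 193.] [631.7 -23.5  60.7  60.4] yaw -2.0
top 0.105 [506. 268.] [ 441.8 -347.7   60.9   60.4] yaw 35.1
top 0.117 [290. 196.] [629.7  37.5  60.4  59.7] yaw -1.5
top 0.117 [353. 187.] [630.2 -83.2  60.3  59.6] yaw -1.3
(array([-13.3, -12.5, 124.2]), np.float64(0.0003))
```

Emit:
servo_tool(rows=[{"offset": [-0.131, -0.135, 0], "yaw": 0, "claw": 0}, {"offset": [-0.131, -0.135, 0.3], "yaw": 0, "claw": 0}, {"offset": [-0.131, -0.135, 0.7], "yaw": 0, "claw": 0}, {"offset": [-0.131, -0.135, 0.95], "yaw": 0, "claw": 0}])

```text
time: 47.65
ee_pos: [0.4399, -0.3491, 0.1102]
tcp_rot: [-180.0, -0.1, 124.5]
wrist_force: [1.0, -0.5, -0.0]
opening: 0.0857
grasp_force: 0.0
```

Emit:
servo_tool(rows=[{"offset": [0, 0, 0.14], "yaw": 0, "claw": 0}, {"offset": [0, 0, 0.27], "yaw": 0, "claw": 0}, {"offset": [0, 0, 0.27], "yaw": 0, "claw": 1}, {"offset": [0, 0, 0.27], "yaw": 0, "claw": 1}, {"offset": [0, 0, 0.27], "yaw": 0, "claw": 1}, {"offset": [0, 0, 0.27], "yaw": 0, "claw": 1}, {"offset": [0, 0, 0.27], "yaw": 0, "claw": 1}])

```text
time: 48.52
ee_pos: [0.4407, -0.3494, 0.0858]
tcp_rot: [180.0, 0.1, 124.5]
wrist_force: [-0.5, -0.6, 4.2]
opening: 0.0595
grasp_force: 44.8
```

Emit:
servo_tool(rows=[{"offset": [0, 0, -0.1], "yaw": 0, "claw": 1}, {"offset": [0, 0, -0.3], "yaw": 0.04, "claw": 1}, {"offset": [0, 0, -0.5], "yaw": 0.08, "claw": 1}, {"offset": [0, 0, -0.7], "yaw": 0.12, "claw": 1}, {"offset": [0, 0, -0.8], "yaw": 0.16, "claw": 1}, {"offset": [0, 0, -0.8], "yaw": 0.2, "claw": 1}, {"offset": [0, 0, -0.8], "yaw": 0.2, "claw": 1}, {"offset": [0, 0, -0.8], "yaw": 0.2, "claw": 1}])

```text
time: 49.52
ee_pos: [0.4403, -0.3489, 0.1648]
tcp_rot: [-180.0, -0.0, 88.7]
wrist_force: [1.1, 0.6, -4.1]
opening: 0.0596
grasp_force: 44.4
```

Run:
```python
from h import *
o=get_obs();print(o['ee_pos'],o['tcp_rot'],to(627.5,-151,100,88.45));cans()
```

```text
[ 0.44028895 -0.34888303  0.16479242] [-1.79962126e+02 -3.03133980e-02  8.86803657e+01] (array([202.1, 182.6,  64.8]), np.float64(0.0013))
top 0.102 [321. 193.] [631.6 -23.4  60.6  60.5] yaw -1.9
top 0.117 [290. 196.] [629.6  37.5  60.6  59.7] yaw -1.5
top 0.117 [353. 188.] [630.1 -83.   60.8  60.1] yaw -1.7
```

Emit:
servo_tool(rows=[{"offset": [0.25, 0.05, 0], "yaw": 0.0013, "claw": 1}, {"offset": [0.5, 0.2, 0], "yaw": 0.0013, "claw": 1}, {"offset": [0.75, 0.45, 0], "yaw": 0.0013, "claw": 1}, {"offset": [1, 0.7, 0], "yaw": 0.0013, "claw": 1}])

```text
time: 50.08
ee_pos: [0.5136, -0.2501, 0.1651]
tcp_rot: [-180.0, -0.0, 88.4]
wrist_force: [1.2, -0.9, -4.1]
opening: 0.0594
grasp_force: 44.9
```

Emit:
servo_tool(rows=[{"offset": [0.25, 0.25, 0], "yaw": 0, "claw": 1}, {"offset": [0.5, 0.5, 0], "yaw": 0, "claw": 1}, {"offset": [0.75, 0.75, 0], "yaw": 0, "claw": 1}, {"offset": [0.95, 1, 0], "yaw": 0, "claw": 1}, {"offset": [0.95, 1, 0], "yaw": 0, "claw": 1}, {"offset": [0.95, 1, 0], "yaw": 0, "claw": 1}])

```text
time: 50.82
ee_pos: [0.6154, -0.159, 0.1647]
tcp_rot: [-179.9, -0.0, 88.4]
wrist_force: [-0.1, -0.2, -3.5]
opening: 0.0596
grasp_force: 46.1
```

Run:
```python
from h import *
o=get_obs();print(o['ee_pos'],o['tcp_rot'],to(627.5,-151,98,88.45))
```

```text
[ 0.61540222 -0.15901449  0.16471226] [-1.79943259e+02 -1.40159035e-04  8.83513050e+01] (array([ 8.4, 11.9, 66.7]), np.float64(-0.0005))
```

Emit:
servo_tool(rows=[{"offset": [0.08, 0.119, 0], "yaw": 0, "claw": 1}, {"offset": [0.08, 0.119, 0.2], "yaw": 0, "claw": 1}, {"offset": [0.08, 0.119, 0.4], "yaw": 0, "claw": 1}, {"offset": [0.08, 0.119, 0.55], "yaw": 0, "claw": 1}, {"offset": [0.08, 0.119, 0.62], "yaw": 0, "claw": 1}, {"offset": [0.08, 0.119, 0.672], "yaw": 0, "claw": 1}, {"offset": [0.08, 0.119, 0.672], "yaw": 0, "claw": 1}])

```text
time: 51.7
ee_pos: [0.6282, -0.1514, 0.0985]
tcp_rot: [179.9, 0.0, 88.3]
wrist_force: [0.7, -0.2, -4.7]
opening: 0.0598
grasp_force: 46.3
```

Emit:
servo_tool(rows=[{"offset": [0.02, 0.01, 0], "yaw": 0, "claw": 1}, {"offset": [0.04, 0.02, 0], "yaw": 0, "claw": 1}, {"offset": [0.06, 0.03, 0], "yaw": 0, "claw": 1}, {"offset": [0.08, 0.03, 0], "yaw": 0, "claw": 1}, {"offset": [0.09, 0.03, 0], "yaw": 0, "claw": 1}, {"offset": [0.09, 0.03, 0], "yaw": 0, "claw": 1}])

```text
time: 52.45
ee_pos: [0.6301, -0.1433, 0.0981]
tcp_rot: [-179.9, 0.1, 88.2]
wrist_force: [-7.4, -4.0, 0.4]
opening: 0.0593
grasp_force: 46.6
```

Emit:
servo_tool(rows=[{"offset": [0, 0, 0], "yaw": 0, "claw": 0}, {"offset": [0, 0, 0], "yaw": 0, "claw": 0}, {"offset": [0, 0, 0], "yaw": 0, "claw": 0}, {"offset": [0, 0, 0], "yaw": 0, "claw": 0}, {"offset": [0, 0, -0.4], "yaw": 0, "claw": 0}, {"offset": [0, 0, -0.8], "yaw": 0, "claw": 0}, {"offset": [0, 0, -1], "yaw": 0, "claw": 0}])

```text
time: 53.32
ee_pos: [0.6318, -0.1424, 0.2006]
tcp_rot: [179.8, 0.0, 88.3]
wrist_force: [0.9, -0.2, -0.1]
opening: 0.0855
grasp_force: 0.0
```

Emit:
servo_tool(rows=[{"offset": [0.3, -0.5, 0], "yaw": -0.05, "claw": 0.5}, {"offset": [0.8, -1, 0], "yaw": -0.11, "claw": 0.5}, {"offset": [0.8, -1, 0], "yaw": -0.17, "claw": 0.5}, {"offset": [0.8, -1, 0], "yaw": -0.23, "claw": 0.5}, {"offset": [0.8, -1, 0], "yaw": -0.28, "claw": 0.5}, {"offset": [0.8, -1, 0], "yaw": -0.34, "claw": 0.5}, {"offset": [0.8, -1, 0], "yaw": -0.39, "claw": 0.5}, {"offset": [0.8, -1, 0], "yaw": -0.45, "claw": 0.5}, {"offset": [0.8, -1, 0], "yaw": -0.5, "claw": 0.5}, {"offset": [0.8, -1, 0], "yaw": -0.5, "claw": 0.5}, {"offset": [0.8, -1, 0], "yaw": -0.5, "claw": 0.5}])

```text
time: 54.7
ee_pos: [0.5336, -0.0594, 0.1979]
tcp_rot: [180.0, 0.0, 178.1]
wrist_force: [-0.4, 0.6, 0.1]
opening: 0.0425
grasp_force: 0.0
```

Run:
```python
from h import *
o=get_obs();print(o['ee_pos'],o['tcp_rot'],to(570,37.9,78,178.45),o['opening']);cans();cans('wrist')
```

```text
[ 0.53363889 -0.05940746  0.19794448] [1.79999263e+02 7.11815733e-03 1.78093644e+02] (array([-33.1,  98.5, 119.9]), np.float64(-0.002)) 0.0424933320442145
top 0.117 [290. 196.] [629.8  37.5  60.2  59.7] yaw -1.5
```

Emit:
servo_tool(rows=[{"offset": [-0.15, 0.5, 0], "yaw": -0.002, "claw": 0.8}, {"offset": [-0.33, 0.975, 0], "yaw": -0.002, "claw": 0.8}, {"offset": [-0.33, 0.975, 0.3], "yaw": -0.002, "claw": 0.8}, {"offset": [-0.33, 0.975, 0.7], "yaw": -0.002, "claw": 0.8}, {"offset": [-0.33, 0.975, 1], "yaw": -0.002, "claw": 0.8}, {"offset": [-0.33, 0.975, 1], "yaw": -0.002, "claw": 0.8}])

```text
time: 55.55
ee_pos: [0.5681, 0.037, 0.0957]
tcp_rot: [-180.0, -0.2, 178.6]
wrist_force: [-0.6, -0.2, 1.1]
opening: 0.0174
grasp_force: 0.0
```

Emit:
servo_tool(rows=[{"offset": [0, 0, 0.1], "yaw": 0, "claw": 0.8}, {"offset": [0, 0, 0.2], "yaw": 0, "claw": 0.8}, {"offset": [-0.05, 0, 0.2], "yaw": 0, "claw": 0.8}, {"offset": [-0.1, 0, 0.2], "yaw": 0, "claw": 0.8}, {"offset": [-0.14, 0, 0.2], "yaw": 0, "claw": 0.8}, {"offset": [-0.14, 0, 0.2], "yaw": 0, "claw": 0.8}])

```text
time: 56.3
ee_pos: [0.5839, 0.0367, 0.078]
tcp_rot: [180.0, 0.0, 178.6]
wrist_force: [-0.4, 0.2, 0.2]
opening: 0.017
grasp_force: 0.0
```

Now push slowly until contact.

Emit:
servo_tool(rows=[{"offset": [-0.02, 0, 0], "yaw": 0, "claw": 0.8}, {"offset": [-0.04, 0, 0], "yaw": 0, "claw": 0.8}, {"offset": [-0.05, 0, 0], "yaw": 0, "claw": 0.8}, {"offset": [-0.05, 0, 0], "yaw": 0, "claw": 0.8}])

```text
time: 56.8
ee_pos: [0.5885, 0.0366, 0.0781]
tcp_rot: [-180.0, -0.0, 178.6]
wrist_force: [-2.3, 0.3, 2.8]
opening: 0.0172
grasp_force: 0.0
```

Emit:
servo_tool(rows=[{"offset": [-0.01, 0, 0], "yaw": 0, "claw": 0.8}, {"offset": [-0.02, 0, 0], "yaw": 0, "claw": 0.8}, {"offset": [-0.02, 0, 0], "yaw": 0, "claw": 0.8}])

```text
time: 57.18
ee_pos: [0.5906, 0.0365, 0.0786]
tcp_rot: [-180.0, 0.0, 178.6]
wrist_force: [-4.3, 0.3, 6.2]
opening: 0.0169
grasp_force: 0.0
```

Emit:
servo_tool(rows=[{"offset": [-0.01, 0, 0], "yaw": 0, "claw": 0.8}, {"offset": [-0.02, 0, 0], "yaw": 0, "claw": 0.8}, {"offset": [-0.02, 0, 0], "yaw": 0, "claw": 0.8}])

```text
time: 57.55
ee_pos: [0.5927, 0.0365, 0.0793]
tcp_rot: [180.0, 0.1, 178.6]
wrist_force: [-5.8, 0.5, 11.0]
opening: 0.0172
grasp_force: 0.0
```

Run:
```python
from h import *
cans();print(get_obs()['wrist_force'])
```

```text
[-6.22788206  0.4893754  11.71476738]
```

Emit:
servo_tool(rows=[{"offset": [0.02, 0, 0], "yaw": 0, "claw": 0.8}, {"offset": [0.05, 0, 0], "yaw": 0, "claw": 0.8}, {"offset": [0.1, 0, 0], "yaw": 0, "claw": 0.8}, {"offset": [0.3, 0, 0], "yaw": 0, "claw": 0.8}, {"offset": [0.3, 0, 0], "yaw": 0, "claw": 0.8}])

```text
time: 58.22
ee_pos: [0.5617, 0.0372, 0.0778]
tcp_rot: [-180.0, -0.0, 178.7]
wrist_force: [0.5, 0.4, -0.3]
opening: 0.0171
grasp_force: 0.0
```

Run:
```python
from h import *
cans();p,d=camera('scene');cv2.imwrite('pics/s2.png',cv2.resize(p[120:360,180:500,::-1],None,fx=2.4,fy=2.4))
o=get_obs();p,d=camera('wrist');cv2.imwrite('pics/w5.png',p[:,:,::-1])
```

```text
(no output)
```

View pics/s2.png

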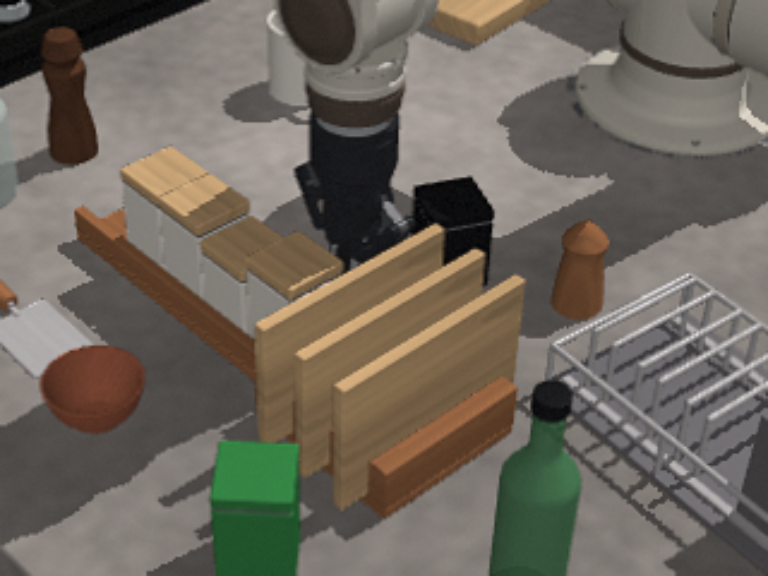

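The row stands upright by the rail and all three boards are seated. I'll move the arm clear and measure it.

Emit:
servo_tool(rows=[{"offset": [0.1, 0, -0.5], "yaw": 0, "claw": 0.8}, {"offset": [0.2, 0, -1], "yaw": 0, "claw": 0.8}])

```text
time: 58.62
ee_pos: [0.5424, 0.0376, 0.1786]
tcp_rot: [-180.0, -0.1, 178.6]
wrist_force: [1.5, -0.4, -0.3]
opening: 0.0173
grasp_force: 0.0
```

Emit:
servo_tool(rows=[{"offset": [0.5, 0.5, -0.3], "yaw": 0, "claw": 0.8}, {"offset": [1, 1, -0.5], "yaw": 0, "claw": 0.8}])

```text
time: 58.88
ee_pos: [0.4615, 0.1232, 0.2219]
tcp_rot: [180.0, 0.1, 178.5]
wrist_force: [0.3, 1.7, 0.1]
opening: 0.0165
grasp_force: 0.0
```

Emit:
servo_tool(rows=[{"offset": [0, 0.5, 0], "yaw": 0, "claw": 0.8}, {"offset": [0, 1, 0], "yaw": 0, "claw": 0.8}, {"offset": [0, 1, 0], "yaw": 0, "claw": 0.8}, {"offset": [0, 1, 0], "yaw": 0, "claw": 0.8}])

```text
time: 59.38
ee_pos: [0.4641, 0.2226, 0.2204]
tcp_rot: [-180.0, -0.0, 178.7]
wrist_force: [0.3, 0.2, 0.1]
opening: 0.017
grasp_force: 0.0
```

```bash
cat > row.py <<'E'
from h import *
ci=camera_info('top');p,d=camera('top');cv2.imwrite('pics/t2.png',cv2.resize(p[150:260,180:460,::-1],None,fx=2.8,fy=2.8,interpolation=cv2.INTER_CUBIC))
W=unproj('top',d)
q=p.astype(int);wood=(q[...,0]-q[...,2]>25)
a=np.radians(-1.55);R=np.array([[np.cos(a),np.sin(a)],[-np.sin(a),np.cos(a)]])
o=np.array([.6644,.0671])
# per slice of the row (canister i, height z): lid points in row_start frame
v,u=np.mgrid[:480,:640]
for z in(.102,.117):
    m=(abs(W[...,2]-z)<.005)&wood&(W[...,0]<.69)&(W[...,0]>.57)&(W[...,1]>-.25)&(W[...,1]<.09)
    n,l,s,c=cv2.connectedComponentsWithStats(m.astype(np.uint8))
    for i in range(1,n):
        if s[i,4]<150:continue
        P=(cast('top',np.c_[u[l==i],v[l==i]],z)-o)@R.T*1000
        r=cv2.minAreaRect(P.astype(np.float32))
        print(z,'n',s[i,4],'x',np.percentile(P[:,0],[1,50,99]).round(1),'y',np.percentile(P[:,1],[1,50,99]).round(1),[np.round(t,1) for t in r], 'zmed',np.round(np.median(W[...,2][l==i])*1000,1))
        for lo in range(int(P[:,1].min()),int(P[:,1].max())-10,15):
            k=(P[:,1]>=lo)&(P[:,1]<lo+15);print('   ',lo,np.round([P[k,0].min(),P[k,0].max()],1))
E
python3 row.py
```

```text
0.102 n 937 x [-60.1 -30.6  -0.7] y [-120.9  -91.2  -61.7] [array([-30.5, -91. ]), array([61.3, 61.2]), np.float64(89.4)] zmed 101.1
    -121 [-61.   -0.8]
    -106 [-61.2  -0. ]
    -91 [-60.9   0.1]
    -76 [-60.3  -0.3]
0.117 n 1906 x [-59.9 -30.5  -0.5] y [-240.3 -181.3 -122.3] [array([ -30.3, -181.4]), array([120.4,  61.2]), np.float64(89.7)] zmed 116.1
    -241 [-61.2  -0.1]
    -226 [-60.6   0. ]
    -211 [-60.7  -0.1]
    -196 [-60.3   0. ]
    -181 [-60.8  -0.3]
    -166 [-60.4  -0.1]
    -151 [-60.3   0. ]
    -136 [-60.7  -0. ]
0.117 n 958 x [-63.4 -34.1  -4.3] y [-59.8 -30.5  -1.2] [array([-33.9, -30.6]), array([60.4, 59.7]), np.float64(0.1)] zmed 116.2
    -60 [-63.9  -4.1]
    -45 [-63.7  -3.7]
    -30 [-63.7  -3.7]
    -15 [-64.1  -3.7]
```

View pics/t2.png

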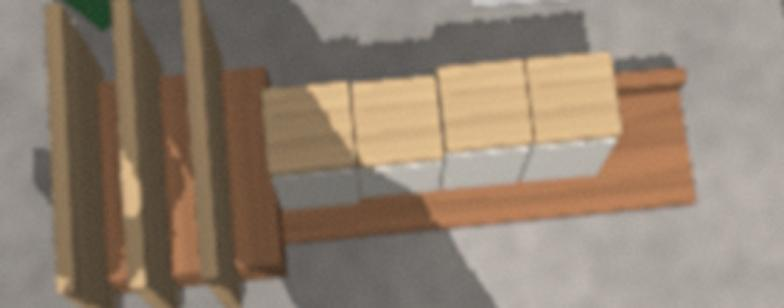

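Three canisters sit flush against the rail, and all the joints in the row are tight. can_e is still 3.7 mm off the rail, so I'll regrasp it and press it home.

Emit:
servo_tool(rows=[{"offset": [-0.2, -0.5, 0], "yaw": 0.05, "claw": 0}, {"offset": [-0.4, -1, 0], "yaw": 0.11, "claw": 0}, {"offset": [-0.7, -1, 0], "yaw": 0.17, "claw": 0}, {"offset": [-0.7, -1, 0], "yaw": 0.23, "claw": 0}, {"offset": [-0.7, -1, 0], "yaw": 0.28, "claw": 0}, {"offset": [-0.7, -1, 0], "yaw": 0.34, "claw": 0}, {"offset": [-0.7, -1, 0], "yaw": 0.39, "claw": 0}, {"offset": [-0.7, -1, 0], "yaw": 0.45, "claw": 0}, {"offset": [-0.7, -1, 0], "yaw": 0.5, "claw": 0}, {"offset": [-0.7, -1, 0], "yaw": 0.5, "claw": 0}, {"offset": [-0.7, -1, 0], "yaw": 0.5, "claw": 0}])

```text
time: 60.8
ee_pos: [0.5316, 0.1202, 0.2207]
tcp_rot: [180.0, -0.0, 88.8]
wrist_force: [0.3, -0.5, 0.8]
opening: 0.0854
grasp_force: 0.0
```

Run:
```python
from h import *
o=get_obs();print(o['ee_pos'],o['tcp_rot'],to(630.5,37.5,97,88.45))
```

```text
[0.53159741 0.12024867 0.22066252] [ 1.79989775e+02 -5.40472661e-04  8.87905027e+01] (array([-80.6, 100.6, 123.7]), np.float64(0.0019))
```

Emit:
servo_tool(rows=[{"offset": [-0.4, 0.5, 0], "yaw": 0.0019, "claw": 0}, {"offset": [-0.806, 1, 0], "yaw": 0.0019, "claw": 0}, {"offset": [-0.806, 1, 0.3], "yaw": 0.0019, "claw": 0}, {"offset": [-0.806, 1, 0.7], "yaw": 0.0019, "claw": 0}, {"offset": [-0.806, 1, 0.95], "yaw": 0.0019, "claw": 0}, {"offset": [-0.806, 1, 0.95], "yaw": 0.0019, "claw": 0}])

```text
time: 61.55
ee_pos: [0.6285, 0.0376, 0.1234]
tcp_rot: [-179.8, 0.0, 88.4]
wrist_force: [-0.2, -0.2, 0.8]
opening: 0.0855
grasp_force: 0.0
```

Emit:
servo_tool(rows=[{"offset": [0, 0, 0.15], "yaw": 0, "claw": 0}, {"offset": [0, 0, 0.285], "yaw": 0, "claw": 0}, {"offset": [0, 0, 0.285], "yaw": 0, "claw": 1}, {"offset": [0, 0, 0.285], "yaw": 0, "claw": 1}, {"offset": [0, 0, 0.285], "yaw": 0, "claw": 1}, {"offset": [0, 0, 0.285], "yaw": 0, "claw": 1}, {"offset": [0, 0, 0.285], "yaw": 0, "claw": 1}])

```text
time: 62.42
ee_pos: [0.6296, 0.038, 0.0972]
tcp_rot: [180.0, -0.0, 88.3]
wrist_force: [-0.3, -0.2, -1.8]
opening: 0.0595
grasp_force: 47.3
```

Emit:
servo_tool(rows=[{"offset": [0, 0.01, -0.01], "yaw": 0, "claw": 1}, {"offset": [0, 0.02, -0.01], "yaw": 0, "claw": 1}, {"offset": [0, 0.03, -0.01], "yaw": 0, "claw": 1}, {"offset": [0, 0.03, -0.01], "yaw": 0, "claw": 1}])

```text
time: 62.92
ee_pos: [0.6327, 0.0379, 0.0979]
tcp_rot: [-180.0, -0.0, 88.3]
wrist_force: [0.2, -1.2, -2.7]
opening: 0.0595
grasp_force: 47.2
```

Emit:
servo_tool(rows=[{"offset": [0, 0.01, 0], "yaw": 0, "claw": 1}, {"offset": [0, 0.02, 0], "yaw": 0, "claw": 1}, {"offset": [0, 0.02, 0], "yaw": 0, "claw": 1}])

```text
time: 63.3
ee_pos: [0.6341, 0.0379, 0.098]
tcp_rot: [-179.9, 0.0, 88.3]
wrist_force: [-4.2, 0.0, -0.7]
opening: 0.0593
grasp_force: 47.1
```

Emit:
servo_tool(rows=[{"offset": [0, 0.01, 0.005], "yaw": 0, "claw": 1}, {"offset": [0, 0.01, 0.01], "yaw": 0, "claw": 1}, {"offset": [0, 0.01, 0.01], "yaw": 0, "claw": 1}])

```text
time: 63.68
ee_pos: [0.6343, 0.0379, 0.0971]
tcp_rot: [-179.8, -0.0, 88.3]
wrist_force: [-8.6, -0.6, 3.2]
opening: 0.0592
grasp_force: 47.0
```

Emit:
servo_tool(rows=[{"offset": [0, 0, 0], "yaw": 0, "claw": 0}, {"offset": [0, 0, 0], "yaw": 0, "claw": 0}, {"offset": [0, 0, 0], "yaw": 0, "claw": 0}, {"offset": [0, 0, 0], "yaw": 0, "claw": 0}, {"offset": [0, 0, -0.4], "yaw": 0, "claw": 0}, {"offset": [0, 0, -0.8], "yaw": 0, "claw": 0}, {"offset": [0, 0, -1], "yaw": 0, "claw": 0}])

```text
time: 64.55
ee_pos: [0.6362, 0.0378, 0.1997]
tcp_rot: [179.8, -0.0, 88.3]
wrist_force: [-0.2, 0.4, 0.3]
opening: 0.0852
grasp_force: 0.0
```

Emit:
servo_tool(rows=[{"offset": [0.1, -0.4, -0.3], "yaw": 0, "claw": 0}, {"offset": [0.3, -0.8, -0.5], "yaw": 0, "claw": 0}])

```text
time: 64.8
ee_pos: [0.556, 0.07, 0.2481]
tcp_rot: [180.0, -0.0, 88.2]
wrist_force: [-0.1, 0.8, 0.2]
opening: 0.0853
grasp_force: 0.0
```

Emit:
servo_tool(rows=[{"offset": [0.5, -0.5, 0], "yaw": 0, "claw": 0}, {"offset": [1, -0.8, 0], "yaw": 0, "claw": 0}, {"offset": [1, -0.8, 0], "yaw": 0, "claw": 0}, {"offset": [1, -0.8, 0], "yaw": 0, "claw": 0}])

```text
time: 65.3
ee_pos: [0.4796, 0.1727, 0.2472]
tcp_rot: [180.0, 0.0, 88.4]
wrist_force: [1.1, -0.1, 0.6]
opening: 0.0853
grasp_force: 0.0
```

Emit:
servo_tool(rows=[{"offset": [0.5, 0, 0], "yaw": 0, "claw": 0}, {"offset": [0.8, 0, 0], "yaw": 0, "claw": 0}, {"offset": [0.8, 0, 0], "yaw": 0, "claw": 0}, {"offset": [0.8, 0, 0], "yaw": 0, "claw": 0}])

```text
time: 65.8
ee_pos: [0.4825, 0.2512, 0.2468]
tcp_rot: [-180.0, 0.0, 88.2]
wrist_force: [-0.0, -0.1, 0.4]
opening: 0.0855
grasp_force: 0.0
```

```bash
python3 row.py | grep -v '^  '
```

```text
0.102 n 931 x [-59.7 -30.7  -0.7] y [-121.   -91.   -61.7] [array([-30.3, -91.2]), array([61.3, 60.6]), np.float64(89.6)] zmed 101.1
0.117 n 1903 x [-59.8 -30.4  -0.5] y [-240.3 -181.3 -122.3] [array([ -30.3, -181.4]), array([120.5,  61. ]), np.float64(89.9)] zmed 116.0
0.117 n 959 x [-59.4 -30.   -0.3] y [-59.9 -30.5  -1.2] [array([-29.9, -30.5]), array([59.8, 60.3]), np.float64(89.8)] zmed 116.2
```

Run:
```python
from h import *
p,d=camera('scene');cv2.imwrite('pics/s3.png',p[:,:,::-1])
W=unproj('scene',d)
p2,d2=camera('top');ok=lambda W:(W[...,0]>.5)&(W[...,0]<.75)&(W[...,1]>.08)&(W[...,1]<.25)
for r in flat('top',p2,d2,.142,.006,20,ok):print(*r)
for r in flat('scene',p,d,.142,.006,20,ok):print(*r)
W=unproj('top',d2)
for y in(.109,.155,.201):
    k=(abs(W[...,1]-y)<.008)&(abs(W[...,0]-.63)<.1)&(W[...,2]>.12)&(W[...,2]<.16);print(y,k.sum(),np.percentile(W[...,2][k],[50,90]) if k.any() else '')
```

```text
[201. 202.] [632.7 199.5 199.1  12.8  -1.2]
[225. 200.] [630.4 155.  198.8  13.   -1.6]
[251. 197.] [630.7 108.2 198.   12.6  -1.3]
[358. 259.] [635.4 206.6 201.9  16.4  -1.5]
[341. 247.] [634.  160.6 202.5  16.3  -1.3]
[325. 236.] [632.7 114.4 200.1  15.7  -1.3]
0.109 803 [0.14090953 0.14273369]
0.155 842 [0.14083517 0.14292994]
0.201 851 [0.14068754 0.14266936]
```

View pics/s3.png

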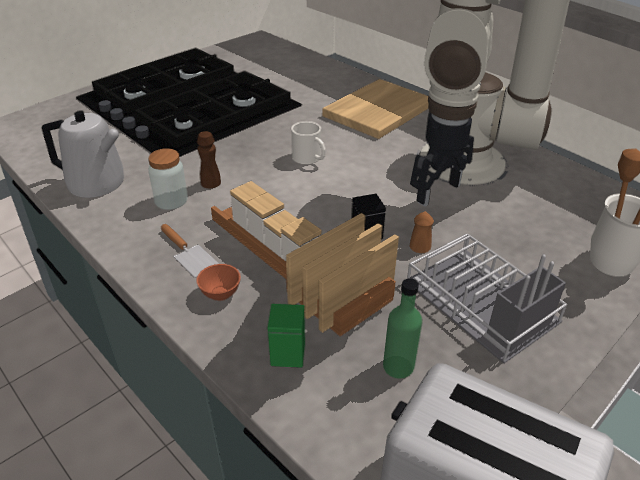

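The scene view shows the three boards upright in the slots around (340,270), the row of four canisters at (275,215), and the other items where they stood. I'm handing the job in.

```bash
python3 -c "
from workcell import *
print(job_done())"
```

```text
the job is handed in; nothing more can be done
None
```

I handed the job in at about 66 s; no verdict came back. My last camera check showed all three boards down in the slots and all four canisters in one tight row, square against the rail and starting at the block.

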